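# Seat the die inserts in their matching nests

### The job

Set up the press tooling: put each of the four die inserts into the nest of its own outline and colour, so that the square, oblong and cross ones sit flat on the floor of their pockets. Press the round one down against the spring in its cup until it stays locked under the two catches. Let go of all of them at the end, and do not push the brass nut or the grease tin out of place.

Things in the scene. Friction and masses are not known exactly. Their poses are not given: they have to be found in the camera images.
- round_insert: Loose die insert with a round steel foot, 52 mm diameter, 12 mm thick. A round grip stem, yellow, 24 mm diameter, rises from the middle of the foot from 12 mm to 62 mm above the underside (total height 62 mm; a thin steel band round it). About 0.3 kg. Origin: centre of the underside; z up along the stem.
- square_insert: Loose die insert with a square steel foot, 50 x 50 mm, 12 mm thick, sides along its x and y. A round grip stem, blue, 24 mm diameter, rises from the middle of the foot from 12 mm to 62 mm above the underside (total height 62 mm; a thin steel band round it). About 0.3 kg. Origin: centre of the underside; z up along the stem.
- oblong_insert: Loose die insert with an oblong steel foot, 32 mm along its x and 76 mm along its y, 12 mm thick. A round grip stem, red, 24 mm diameter, rises from the middle of the foot from 12 mm to 62 mm above the underside (total height 62 mm; a thin steel band round it). About 0.3 kg. Origin: centre of the underside; z up along the stem.
- cross_insert: Loose die insert with a plus-shaped steel foot, arms along its x and y, each bar 60 mm long and 24 mm wide, 12 mm thick. A round grip stem, green, 24 mm diameter, rises from the middle of the foot from 12 mm to 62 mm above the underside (total height 62 mm; a thin steel band round it). About 0.3 kg. Origin: centre of the underside; z up along the stem.
- round_nest: Fixed yellow cup, 44 mm high. Origin: centre of underside, z up. Bore 57 mm, flared to 69 at the rim. In it a spring follower (top at 34 mm, 21 mm travel) and two sprung catches at +y and -y (to 54 mm out), underside at 30, tops at 42 mm. Push the insert with about 10 N till its underside is 13-15 mm above the origin; released, it stays locked with its underside at 18 mm (not locked: above 28).
- square_nest: Black plate with a blue lip, 72 x 72 mm with a square pocket 60 x 60 mm for the square insert, sides along its x and y. Fixed to the table. Origin: centre of its underside; z up. Pocket floor 8 mm above the origin, lip top at 14 mm; the foot has 5 mm play all round.
- oblong_nest: Black plate with a red lip, 54 mm along its x, 98 mm along its y, with an oblong pocket 42 x 86 mm for the oblong insert. Fixed to the table. Origin: centre of its underside; z up. Pocket floor 8 mm above the origin, lip top at 14 mm; the foot has 5 mm play all round.
- cross_nest: Black plate with a green lip, 82 x 82 mm with a plus-shaped pocket for the cross insert, pocket bars along its x and y, each 70 mm long and 34 mm wide. Fixed to the table. Origin: centre of its underside; z up. Pocket floor 8 mm above the origin, lip top at 14 mm; the foot has 5 mm play all round.
- nut: Loose brass hexagon nut, 36 mm across flats, 22 mm high, a bystander. Origin: centre of its underside.
- tin: Loose small round grease tin, orange with a white lid, 45 mm diameter, 29 mm high, a bystander. Origin: centre of its underside.
Things that resemble listed ones, but are neither listed nor needed, are in the scene too. Leave any green or pink look-alike of the oblong_insert alone. What is shaped like the round_nest but orange is not meant.

How it is judged:
By the outcome, as a careful person would: the job done as asked, in the order asked, and still so for the second after the job is handed in, with the robot touching nothing.
It also fails if it takes over 106 s, if anything falls off the work surface, if the arm or the gripper's body presses on something with over 40 N, if the wrist force passes 120 N, or if a joint passes its speed limit or range.

### The arm

A 6-joint arm with a two-finger parallel gripper is mounted at the origin on the work surface. World frame = base frame: x ahead of the robot, y to its left, z up, the work surface at z = 0. Lengths are in m, angles in degrees, forces in N, time in s.
With the tool pointing down it reaches from about 0.35 to 0.875 m from the base axis. Payload 4.2 kg.
Tool frame: the origin (TCP) lies midway between the tips of the shut fingers; the grasp point (between the pads) lies 19 mm behind it (r.pinch_z is the distance from the TCP to the grasp point, in m); z points along the fingers, y is the line along which they close (so a half turn about z gives the same grasp; the last joint's range is limited). The gripper opens to 87 mm and grips with 3 to 60 N. Pads are 19 mm wide; open, the fingers measure 117 mm over their backs; the gripper's body (75 mm by 190 mm) begins 51 mm behind the grasp point.
Start: joints at [87.697, 22.042, 0.453, 0, -68.411, -14.817], TCP at [0.184, 0.597, 0.189] pointing down, gripper open.
Joint ranges: [-179.83, 179.83], [-69.29, 118.12], [-61.27, 80.66], [-181.25, 117.63], [-171.15, -9.14], [-177.46, 177.46]. Speed limits (degrees/s): [159.86, 159.86, 180, 180, 180, 180].

### API

Orientations are given as a 3x3 rotation matrix whose columns are the frame's x, y, z axes.
In Python, from station import r, imaging, models gives the robot as it stands. The module is installed in compiled form; this text tells all that it offers.
- The arm moves only by the tool apply_moves, never from a script. Its argument "moves" is a list of rows, each a list of 2 entries, a list of its own where there are three numbers: the shift along the tool's x, y, z in m, then the turn about the tool's z in degrees. A call has 1 to 5 rows; each row shifts and turns the commanded pose from where the row before left it, along the tool's axes as they then stand; what a row does not reach is not made up. A row lasts 1/12 s, in which the tool goes at most 41.7 mm and 7.16 degrees, less where a joint would pass 70% of its speed; a pose out of reach is approached as far as the arm can. A call is refused whole if a number of a shift passes 0.0417 or a number of a turn 7.16, either way. A call with a gripper value outside its range is refused whole. "hand" is the finger opening in m, from 0 to 0.087, set as the call begins (left out, the last holds). The fingers move at their own pace and stop on an object; the grip force is fixed at half the most. Time passes only in rows, so rows that do not move let the fingers close. It gives the time, the measured TCP pose, the force, the opening and the grip force at its end, in the units of the state.
- r.sense(): the state, without advancing time (a new reading comes with each control period).
- imaging.capture(name): name is "scene" or "top" or "wrist"; returns a dict with "frame" (420x560x3 uint8, blue, green, red), "intrinsics" (3x3 intrinsics, pixels), "eye" and "orientation" of the camera in the world. Camera axes: x right, y down, z forward; pixel columns grow to the right and rows downward; lengths in m; the calibration is good to about 2 mm. The wrist camera is an equidistant fisheye: a pixel r from the principal point sees the ray r / f radians off the axis. A picture is of the moment at which its call begins. There is no depth.
- r.finish_job(): hands the job in; it is judged then, once.
Trained networks look in a picture, given as the dict that the camera call returned (one of the last four; its "shot" number tells which), for a name from the list of things; names that differ only in an ending like _2 or _b are one class to them, and where a whole thing is asked for, a point or a joint stands for the part that bears it (a point fixed in the world has none). Each returns a list of dicts, best first, with "confidence" (0 to 1); they miss things now and then, are a little off and sometimes report something else, mostly with a low value. They report only what shows in the picture. A call takes as long as a camera call. They do not tell look-alikes from the thing itself.
- models.cut_out(picture, target): "region" (420x560 bool, what is visible of it) and "extent" ([left, top, width, height] as shares, 0 to 1, of the picture: columns of its width, rows of its height, round what is visible of it).
- models.place_of(picture, target): "at" ([column, row] as shares, 0 to 1, of the picture: columns of its width, rows of its height: a listed point, or the origin of a listed thing).
The state is a dict: "time_s": time; "joints": joint angles; "joint_velocities": joint speeds; "effort": joint torques, N m; "tcp_pos": TCP position; "ee_rot": TCP orientation; "wrist_force": force on the tool from outside, world axes, zero at the start; "moment": the same for the moment, N m; "gripper_width": opening from 0.0 (shut) to 1.0 (fully open); "gripper_force": force on a finger pad.
Only numpy, scipy, OpenCV 4.12 (cv2) and the standard library are available. Lean on these libraries where they do the work, as an engineer would, in place of code of your own. Each camera call takes 0.05 s, during which the arm holds its last target. There are 200 camera calls.

## Working session

There is one attempt and no reset: what is moved stays moved. The work goes in short steps, Python scripts to look and compute and a tool call to move; the robot and the scene stay as the last step left them, time stands still between calls to the robot, and variables do not carry over. Pictures are saved under pics/ and viewed, at most 14 in all, crops included, and the job is handed in when it is done.

Besides the shell and the picture viewer there is one more tool, called after ">>>" by a JSON object that holds its "name" and its "arguments". apply_moves: Moves the arm, as the interface text tells. Its arguments: {"type":"object","properties":{"moves":{"type":"array"},"hand":{"type":"number"}},"required":["moves"]}

```bash
mkdir -p pics; cat > h.py <<'E'
import numpy as np, cv2
from station import r, imaging, models
def ray(p,u,v,fish=False):
    K=np.array(p["intrinsics"]);x=(u-K[0,2])/K[0,0];y=(v-K[1,2])/K[1,1]
    if fish:
        t=np.hypot(x,y); s=np.sin(t)/max(t,1e-9); d=np.array([x*s,y*s,np.cos(t)])
    else: d=np.array([x,y,1.])
    return np.array(p["orientation"])@d
def on(p,u,v,z,fish=False):
    d=ray(p,u,v,fish);e=np.array(p["eye"]);return e+d*(z-e[2])/d[2]
E
python3 - <<'E'
from h import *
s=r.sense();print(s["tcp_pos"],np.round(s["ee_rot"],3).tolist(),s["time_s"],s["wrist_force"])
for n in ["top","scene"]:
    p=imaging.capture(n);cv2.imwrite(f"pics/{n}0.png",p["frame"]);print(n,np.round(p["eye"],3),np.round(p["orientation"],3).tolist(),np.round(p["intrinsics"],1).tolist())
    for t,z in [("round_insert",0),("square_insert",0),("oblong_insert",0),("cross_insert",0),("round_nest",0),("square_nest",0),("oblong_nest",0),("cross_nest",0),("nut",0),("tin",0)]:
        for d in models.place_of(p,t)[:4]:
            u,v=d["at"][0]*560,d["at"][1]*420
            print(t,round(d["confidence"],2),round(u),round(v),np.round(on(p,u,v,z)[:2],4))
E
```

```text
[0.1837524  0.59666928 0.18765721] [[0.956, -0.295, -0.001], [-0.295, -0.956, -0.002], [0.0, 0.002, -1.0]] 0.0 [-0.75681983 -1.0345465   0.18929301]
top [0.362 0.056 1.081] [[0.05, -0.975, 0.214], [-0.999, -0.049, 0.008], [0.003, -0.215, -0.977]] [[478.8, 0.0, 281.7], [0.0, 478.8, 207.0], [0.0, 0.0, 1.0]]
round_insert 0.95 347 277 [ 0.4453 -0.0899]
round_insert 0.36 390 234 [ 0.5475 -0.184 ]
square_insert 0.7 355 201 [ 0.6215 -0.1028]
oblong_insert 0.98 267 146 [0.7461 0.1067]
oblong_insert 0.9 311 219 [ 0.574  -0.0023]
oblong_insert 0.83 275 187 [0.6445 0.0823]
oblong_insert 0.27 424 192 [ 0.6522 -0.2629]
cross_insert 0.57 421 188 [ 0.6615 -0.2577]
round_nest 0.68 197 262 [0.4615 0.2494]
round_nest 0.59 135 243 [0.4987 0.3944]
round_nest 0.36 236 226 [0.5481 0.1682]
square_nest 0.82 422 272 [ 0.4643 -0.2558]
square_nest 0.71 356 200 [ 0.6238 -0.1051]
oblong_nest 0.76 264 275 [0.4402 0.098 ]
cross_nest 0.66 187 182 [0.648 0.29 ]
nut 0.7 390 235 [ 0.546  -0.1849]
tin 0.57 234 225 [0.5501 0.1732]
scene [ 1.043 -0.189  0.599] [[0.477, 0.649, -0.593], [0.879, -0.355, 0.318], [-0.004, -0.673, -0.74]] [[393.6, 0.0, 277.1], [0.0, 393.6, 211.5], [0.0, 0.0, 1.0]]
round_insert 0.93 184 201 [ 0.4435 -0.0906]
square_insert 0.81 210 269 [ 0.6297 -0.1056]
oblong_insert 0.83 248 226 [ 0.5716 -0.0009]
oblong_insert 0.78 344 270 [0.7483 0.1052]
oblong_insert 0.77 300 237 [0.6436 0.0767]
oblong_insert 0.71 188 197 [ 0.4357 -0.0791]
cross_insert 0.92 133 314 [ 0.652  -0.2527]
cross_insert 0.19 389 200 [0.6488 0.29  ]
round_nest 0.79 329 161 [0.4809 0.2501]
round_nest 0.56 383 149 [0.5063 0.3891]
square_nest 0.57 106 244 [ 0.4794 -0.2601]
oblong_nest 0.69 264 170 [0.4385 0.102 ]
cross_nest 0.84 388 199 [0.6459 0.2909]
nut 0.94 155 254 [ 0.5482 -0.1838]
tin 0.85 318 194 [0.5607 0.1704]
```

```bash
python3 - <<'E'
import cv2
a=cv2.imread("pics/top0.png")[110:310,100:460];cv2.imwrite("pics/top0c.png",cv2.resize(a,(792,440),interpolation=cv2.INTER_CUBIC))
E
```

```text
(no output)
```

View pics/top0c.png

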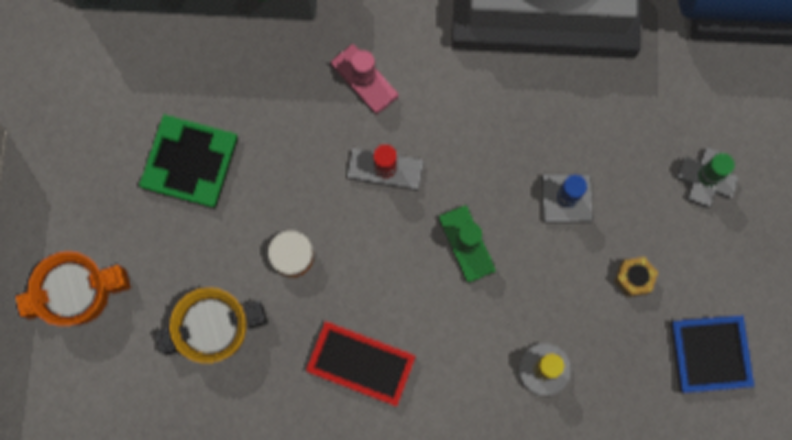

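View pics/scene0.png

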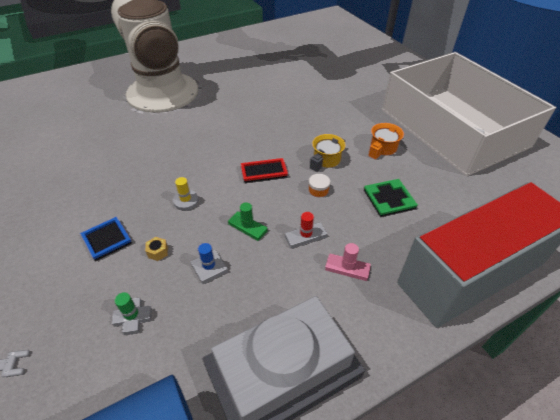

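The top view crop shows yellow insert at crop (545,368), blue (568,197), red on grey foot (385,165), cross (715,175). Nests: blue (712,353), red (360,362), green (188,160), yellow cup (208,325). The green and pink oblongs and the orange cup are decoys. Next I fit poses to the silhouettes.

```bash
cat > fit.py <<'E'
from h import *
from scipy.optimize import minimize
S=4
def box(a,b,z0,z1): return [(x,y,z) for x in(-a,a) for y in(-b,b) for z in(z0,z1)]
def cyl(R,z0,z1): return [(R*np.cos(t),R*np.sin(t),z) for t in np.linspace(0,2*np.pi,36) for z in(z0,z1)]
st=cyl(.012,.012,.062)
M={"round_insert":[cyl(.026,0,.012),st],"square_insert":[box(.025,.025,0,.012),st],"oblong_insert":[box(.016,.038,0,.012),st],
"cross_insert":[box(.03,.012,0,.012),box(.012,.03,0,.012),st],"round_nest":[cyl(.0365,0,.044),box(.008,.054,.03,.042)],
"square_nest":[box(.036,.036,0,.014)],"oblong_nest":[box(.027,.049,0,.014)],"cross_nest":[box(.041,.041,0,.014)]}
def render(p,name,q,z=0,fish=False):
    c,s=np.cos(q[2]),np.sin(q[2]);K=np.array(p["intrinsics"]);m=np.zeros((420*S,560*S),np.uint8)
    for part in M[name]:
        P=np.array(part)@np.array([[c,s,0],[-s,c,0],[0,0,1]])+[q[0],q[1],z]
        C=(P-p["eye"])@np.array(p["orientation"])
        if fish:
            rr=np.hypot(C[:,0],C[:,1]);k=np.arctan2(rr,C[:,2])/np.maximum(rr,1e-9);uv=C[:,:2]*k[:,None]
        else: uv=C[:,:2]/C[:,2:]
        uv=(uv*[K[0,0],K[1,1]]+K[:2,2]+.5)*S
        cv2.fillPoly(m,[cv2.convexHull(np.round(uv*8).astype(np.int32))],1,shift=3)
    return cv2.resize(m.astype(np.float32),(560,420),interpolation=cv2.INTER_AREA)
def fit(obs,name,q0,yaws,z=0):
    def cost(q):
        return np.mean([1-np.minimum(a,b).sum()/np.maximum(a,b).sum() for a,b in((render(p,name,q,z,f),m) for p,m,f in obs)])
    best=None
    for y in yaws:
        q=[q0[0],q0[1],np.radians(y)]
        o=minimize(cost,q,method="Nelder-Mead",options=dict(initial_simplex=[q]+[np.add(q,d) for d in((.008,0,0),(0,.008,0),(0,0,.2))],xatol=2e-4,fatol=1e-4,maxiter=90))
        if best is None or o.fun<best.fun: best=o
    return best.x,best.fun
def mask_near(p,name,xy,fish=False,z=.01):
    K=np.array(p["intrinsics"]);best=None
    C=(np.array([*xy,z])-p["eye"])@np.array(p["orientation"]);rr=np.hypot(C[0],C[1])
    k=np.arctan2(rr,C[2])/rr if fish else 1/C[2]
    uv=C[:2]*k*[K[0,0],K[1,1]]+K[:2,2]
    for d in models.cut_out(p,name):
        e=d["extent"];c=np.array([(e[0]+e[2]/2)*560,(e[1]+e[3]/2)*420]);w=np.linalg.norm(c-uv)
        if best is None or w<best[0]: best=(w,d)
    if best is None or best[0]>25: return None,None
    return best[1]["region"].astype(np.float32),(best[0],best[1]["confidence"])
E
cat > m1.py <<'E'
from fit import *
import json
G={"square_insert":(.625,-.104),"oblong_insert":(.644,.08),"cross_insert":(.655,-.255),"round_insert":(.4445,-.09),
"square_nest":(.47,-.257),"oblong_nest":(.44,.1),"cross_nest":(.647,.29),"round_nest":(.472,.25)}
T=imaging.capture("top");Sc=imaging.capture("scene");out={}
for n,g in G.items():
    obs=[];info=[]
    for p in(T,Sc):
        m,i=mask_near(p,n,g)
        if m is not None: obs.append((p,m,False));info.append((round(i[0],1),round(i[1],2),int(m.sum())))
    ys=[0] if n=="round_insert" else [0,30,60] if "square" in n or "cross" in n else [0,45,90,135]
    one=[]
    for o in obs: 
        q,f=fit([o],n,g,ys);one.append((np.round(q[:2],4).tolist(),round(float(np.degrees(q[2])),1),round(float(f),2)))
    q,f=fit(obs,n,g,ys)
    out[n]=[float(q[0]),float(q[1]),float(np.degrees(q[2]))]
    print(n,np.round(q[:2],4),round(np.degrees(q[2]),1),round(f,2),one,info)
json.dump(out,open("poses.json","w"))
E
time python3 m1.py
```

```text
square_insert [ 0.625  -0.1068] 2.8 0.09 [([0.6225, -0.1072], 92.4, 0.07), ([0.6273, -0.1064], 3.0, 0.05)] [(np.float64(4.7), 0.85, 488), (np.float64(1.6), 0.76, 894)]
oblong_insert [0.6455 0.0847] -7.2 0.13 [([0.644, 0.0843], -8.4, 0.08), ([0.6479, 0.0851], 176.1, 0.11)] [(np.float64(3.2), 0.66, 491), (np.float64(7.6), 0.94, 774)]
cross_insert [ 0.6544 -0.2536] 71.8 0.11 [([0.6521, -0.2534], 71.2, 0.09), ([0.657, -0.2536], 71.2, 0.06)] [(np.float64(4.9), 0.71, 505), (np.float64(1.8), 0.74, 1129)]
round_insert [ 0.444  -0.0866] 7.2 0.12 [([0.4434, -0.0879], 5.9, 0.05), ([0.4474, -0.0854], 5.8, 0.1)] [(np.float64(0.9), 0.62, 440), (np.float64(7.2), 0.65, 567)]
square_nest [ 0.4685 -0.2561] 7.8 0.07 [([0.4677, -0.2564], 7.9, 0.03), ([0.4716, -0.2551], 7.4, 0.04)] [(np.float64(1.7), 0.71, 1111), (np.float64(3.3), 0.97, 1288)]
oblong_nest [0.4412 0.0996] -18.7 0.07 [([0.4398, 0.0981], -17.7, 0.04), ([0.4437, 0.0991], -17.8, 0.05)] [(np.float64(1.3), 0.67, 1129), (np.float64(1.6), 0.71, 890)]
cross_nest [0.6433 0.2921] 78.6 0.07 [([0.6415, 0.2913], -12.3, 0.03), ([0.6462, 0.2931], -13.4, 0.05)] [(np.float64(2.8), 0.56, 1309), (np.float64(5.2), 0.78, 1320)]
round_nest [0.4682 0.2518] 21.2 0.13 [([0.4682, 0.2518], 21.2, 0.13)] [(np.float64(2.7), 0.64, 1171)]
real	0m19.160s
user	0m35.780s
sys	0m18.096s
```

>>> {"name": "apply_moves", "arguments": {"moves": [[[0.032, 0.021, 0], 0], [[0.032, 0.021, 0], 0], [[0.032, 0.021, 0], 0], [[0.032, 0.021, 0], 0], [[0.032, 0.021, 0], 0]]}}

```text
time_s: 2.42
tcp_pos: [0.3067, 0.4484, 0.1889]
ee_rot: [[0.956, -0.294, 0.0], [-0.294, -0.956, 0.0], [0.0, -0.0, -1.0]]
wrist_force: [0.4, -0.7, -0.3]
gripper_width: 0.994
gripper_force: 0.0
```

>>> {"name": "apply_moves", "arguments": {"moves": [[[0.032, 0.021, 0], 0], [[0.032, 0.021, 0], 0], [[0.032, 0.021, 0], 0], [[0.032, 0.021, 0], 0], [[0.032, 0.021, 0], 0]]}}

```text
time_s: 2.83
tcp_pos: [0.4289, 0.3009, 0.1891]
ee_rot: [[0.956, -0.294, 0.001], [-0.294, -0.956, 0.001], [0.0, -0.001, -1.0]]
wrist_force: [-0.2, 0.8, 0.1]
gripper_width: 1.003
gripper_force: 0.0
```

```bash
cat >> h.py <<'E'
import json
def plan(x=None,y=None,z=None,yaw=None,R=None):
    s=r.sense();p=np.array(s["tcp_pos"]);E=np.array(s["ee_rot"]);t=np.array([v if v is not None else p[i] for i,v in enumerate((x,y,z))])
    d=E.T@(t-p);cur=np.degrees(np.arctan2(E[1,0],E[0,0]));dy=0 if yaw is None else -((yaw-cur+180)%360-180)
    n=max(int(np.ceil(np.linalg.norm(d)/.0405)),int(np.ceil(abs(dy)/7.1)),1)
    print("at",np.round(p,4),"yaw",round(cur,2),"F",np.round(s["wrist_force"],1),"w",round(s["gripper_width"]*87,1),"gf",round(float(np.max(s["gripper_force"])),1),"t",round(s["time_s"],2),"| tool shift mm",np.round(d*1000,1),"turn",round(dy,1),"n",n,"per",np.round(d/n,5),round(dy/n,2))
E
python3 - <<'E'
from fit import *
plan(.625,-.107,.19)
p=imaging.capture("wrist");cv2.imwrite("pics/w0.png",p["frame"]);print(np.round(p["eye"],3),np.round(p["orientation"],3).tolist(),np.round(p["intrinsics"],1).tolist())
P=json.load(open("poses.json"))
for n in M:
    m,i=mask_near(p,n,P[n][:2],True)
    if m is not None:
        q,f=fit([(p,m,True)],n,P[n][:2],[P[n][2]]);print(n,i,np.round(q[:2],4),round(np.degrees(q[2]),1),round(f,2),"prev",np.round(P[n],4))
E
```

```text
at [0.4289 0.3009 0.1891] yaw -17.1 F [-0.2  0.8  0.1] w 87.2 gf 0.0 t 2.83 | tool shift mm [307.4 332.2  -1. ] turn 0 n 12 per [ 2.562e-02  2.768e-02 -8.000e-05] 0.0
[0.495 0.281 0.385] [[-0.294, -0.926, -0.237], [-0.956, 0.285, 0.074], [-0.001, 0.248, -0.969]] [[325.2, 0.0, 277.6], [0.0, 325.2, 208.5], [0.0, 0.0, 1.0]]
round_insert (np.float64(6.823355673519918), 0.79) [ 0.4468 -0.0906] 8.5 0.07 prev [ 0.444  -0.0866  7.2311]
round_nest (np.float64(2.7928258611844163), 0.62) [0.4705 0.2503] 21.1 0.07 prev [ 0.4682  0.2518 21.1787]
oblong_nest (np.float64(3.7948101645638372), 0.8) [0.443  0.0979] -17.8 0.02 prev [  0.4412   0.0996 -18.7039]
cross_nest (np.float64(12.033740956167854), 0.72) [0.6467 0.2919] 77.5 0.02 prev [ 0.6433  0.2921 78.5727]
```

View pics/w0.png

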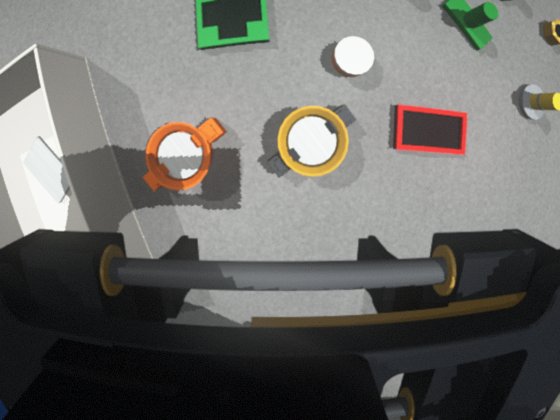

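The wrist picture shows the yellow cup at (313,140), the red nest at (430,129), the green nest at (232,20) and the orange look-alike at (180,155). This agrees with the fits. On to the square insert.

>>> {"name": "apply_moves", "arguments": {"moves": [[[0.024, 0.033, 0], 0], [[0.024, 0.033, 0], 0], [[0.024, 0.033, 0], 0], [[0.024, 0.033, 0], 0], [[0.024, 0.033, 0], 0]]}}

```text
time_s: 3.7
tcp_pos: [0.4941, 0.1088, 0.189]
ee_rot: [[0.957, -0.292, 0.001], [-0.292, -0.957, 0.0], [0.0, -0.0, -1.0]]
wrist_force: [1.3, 0.4, 0.3]
gripper_width: 1.0
gripper_force: 0.0
```

>>> {"name": "apply_moves", "arguments": {"moves": [[[0.024, 0.033, 0], 0], [[0.024, 0.033, 0], 0], [[0.024, 0.033, 0], 0], [[0.024, 0.033, 0], 0], [[0.024, 0.033, 0], 0]]}}

```text
time_s: 4.12
tcp_pos: [0.5608, -0.0845, 0.1889]
ee_rot: [[0.956, -0.292, 0.0], [-0.292, -0.956, 0.0], [0.0, -0.0, -1.0]]
wrist_force: [0.7, 0.7, 0.4]
gripper_width: 0.997
gripper_force: 0.0
```

```bash
cat > look.py <<'E'
from fit import *
import sys
def look(save=None):
    p=imaging.capture("wrist")
    if save: cv2.imwrite(f"pics/{save}.png",p["frame"])
    P=json.load(open("poses.json"));W=json.load(open("w.json")) if __import__("os").path.exists("w.json") else {}
    for n in M:
        m,i=mask_near(p,n,P[n][:2],True)
        if m is not None:
            q,f=fit([(p,m,True)],n,P[n][:2],[P[n][2]]);W.setdefault(n,[]).append([*q[:2],np.degrees(q[2]),f])
            print(n,np.round(i,2),np.round(q[:2],4),round(np.degrees(q[2]),1),round(f,2),"prev",np.round(P[n],4))
    json.dump(W,open("w.json","w"))
E
python3 - <<'E'
from look import *
look("w1");plan(.625,-.107,.19)
E
```

```text
round_insert [1.52 0.66] [ 0.4469 -0.0873] 11.2 0.73 prev [ 0.444  -0.0866  7.2311]
square_insert [2.57 0.64] [ 0.626  -0.1067] 2.8 0.04 prev [ 0.625  -0.1068  2.8381]
oblong_insert [4.19 0.95] [0.6478 0.084 ] -7.3 0.05 prev [ 0.6455  0.0847 -7.1553]
cross_insert [1.5  0.59] [ 0.6564 -0.2543] 72.0 0.05 prev [ 0.6544 -0.2536 71.7503]
square_nest [3.93 0.8 ] [ 0.4705 -0.2567] 7.8 0.06 prev [ 0.4685 -0.2561  7.8102]
oblong_nest [12.51  0.7 ] [0.4188 0.0858] 37.5 0.53 prev [  0.4412   0.0996 -18.7039]
cross_nest [5.12 0.73] [0.6468 0.2934] 79.5 0.1 prev [ 0.6433  0.2921 78.5727]
at [ 0.5601 -0.082   0.189 ] yaw -16.97 F [-0.4  0.4  0.9] w 87.0 gf 0.0 t 4.57 | tool shift mm [69.4  4.9 -1. ] turn 0 n 2 per [ 0.03468  0.00246 -0.00048] 0.0
```

>>> {"name": "apply_moves", "arguments": {"moves": [[[0.035, 0.0024, 0.02], 0], [[0.0353, 0.0024, 0.02], 0], [[0, 0, 0.03], 0], [[0, 0, 0.03], 0], [[0, 0, 0], 0]]}}

```text
time_s: 4.98
tcp_pos: [0.6212, -0.1075, 0.0817]
ee_rot: [[0.956, -0.294, -0.014], [-0.294, -0.956, 0.001], [-0.013, 0.003, -1.0]]
wrist_force: [-1.6, -0.5, -1.4]
gripper_width: 0.998
gripper_force: 0.0
```

```bash
python3 -c "
from h import *
plan(.626,-.1067,.027)"
```

```text
at [ 0.6212 -0.1075  0.0817] yaw -17.13 F [-1.6 -0.5 -1.4] w 86.8 gf 0.0 t 4.98 | tool shift mm [ 5.1 -2.3 54.7] turn 0 n 2 per [ 0.00255 -0.00117  0.02733] 0.0
```

>>> {"name": "apply_moves", "arguments": {"moves": [[[0, 0, 0.022], 0], [[0, 0, 0.022], 0], [[0, 0, 0.018], 0], [[0, 0, 0], 0], [[0, 0, 0], 0]]}}

```text
time_s: 5.4
tcp_pos: [0.6263, -0.1083, 0.0279]
ee_rot: [[0.956, -0.293, 0.0], [-0.293, -0.956, -0.001], [0.0, 0.001, -1.0]]
wrist_force: [0.3, -0.8, 0.5]
gripper_width: 0.999
gripper_force: 0.0
```

>>> {"name": "apply_moves", "arguments": {"moves": [[[0, 0, 0], 0], [[0, 0, 0], 0], [[0, 0, 0], 0], [[0, 0, 0], 0], [[0, 0, 0], 0]], "hand": 0.01}}

```text
time_s: 5.82
tcp_pos: [0.6263, -0.1089, 0.0276]
ee_rot: [[0.956, -0.294, 0.001], [-0.294, -0.956, 0.0], [0.001, -0.0, -1.0]]
wrist_force: [-0.7, 1.0, -0.0]
gripper_width: 0.706
gripper_force: 0.0
```

```bash
python3 -c "
from h import *
plan(.626,-.1067,.027)"
```

```text
at [ 0.6263 -0.1089  0.0276] yaw -17.12 F [-0.7  1.  -0. ] w 61.4 gf 0.0 t 5.82 | tool shift mm [-1.  -2.   0.6] turn 0 n 1 per [-0.00095 -0.002    0.00056] 0.0
```

>>> {"name": "apply_moves", "arguments": {"moves": [[[0, 0, 0], 0], [[0, 0, 0], 0], [[0, 0, 0], 0], [[0, 0, 0], 0], [[0, 0, 0], 0]], "hand": 0.01}}

```text
time_s: 6.23
tcp_pos: [0.6259, -0.1089, 0.0267]
ee_rot: [[0.956, -0.294, -0.0], [-0.294, -0.956, -0.0], [-0.0, 0.0, -1.0]]
wrist_force: [0.7, 0.2, 0.3]
gripper_width: 0.325
gripper_force: 0.0
```

>>> {"name": "apply_moves", "arguments": {"moves": [[[0, 0, 0], 0], [[0, 0, 0], 0], [[0, 0, 0], 0], [[0, 0, 0], 0], [[0, 0, 0], 0]]}}

```text
time_s: 6.65
tcp_pos: [0.6262, -0.1087, 0.0268]
ee_rot: [[0.956, -0.294, 0.0], [-0.294, -0.956, 0.0], [0.0, -0.0, -1.0]]
wrist_force: [-0.4, 1.3, 0.3]
gripper_width: 0.239
gripper_force: 30.0
```

>>> {"name": "apply_moves", "arguments": {"moves": [[[0, 0, -0.01], 0], [[0, 0, -0.02], 0], [[0, 0, -0.025], 0], [[0, 0, -0.015], 0], [[0, 0, 0], 0]]}}

```text
time_s: 7.07
tcp_pos: [0.6282, -0.1094, 0.101]
ee_rot: [[0.956, -0.294, 0.007], [-0.294, -0.956, -0.001], [0.007, -0.001, -1.0]]
wrist_force: [0.8, 0.4, -2.3]
gripper_width: 0.237
gripper_force: 30.0
```

```bash
python3 - <<'E'
from fit import *
plan(.4705,-.2567,.095,-12)
p=imaging.capture("scene");cv2.imwrite("pics/s2.png",cv2.resize(p["frame"][150:350,60:327],(800,600),interpolation=cv2.INTER_CUBIC))
for d in models.cut_out(p,"square_insert"): print(d["confidence"],d["extent"])
m,i=mask_near(p,"square_insert",(.626,-.1089),z=.1)
if m is not None: print(i,m.sum(),[fit([(p,m,False)],"square_insert",(.626,-.1089),[3],z=zz) for zz in(.066,.07,.074)])
E
```

```text
at [ 0.6282 -0.1094  0.101 ] yaw -17.09 F [ 0.8  0.4 -2.3] w 20.6 gf 30.0 t 7.07 | tool shift mm [-107.5  187.2    5. ] turn -5.1 n 6 per [-0.01791  0.0312   0.00084] -0.85
0.83 [0.3296, 0.5048, 0.0693, 0.1186]
(np.float64(5.549545270161952), 0.83) 1048.0 [(array([ 0.62280474, -0.10651024,  0.08482866]), np.float64(0.04948902130126953)), (array([ 0.62608508, -0.10701859,  0.0788003 ]), np.float64(0.051710307598114014)), (array([ 0.62948033, -0.10781746,  0.07886397]), np.float64(0.058531343936920166))]
```

View pics/s2.png

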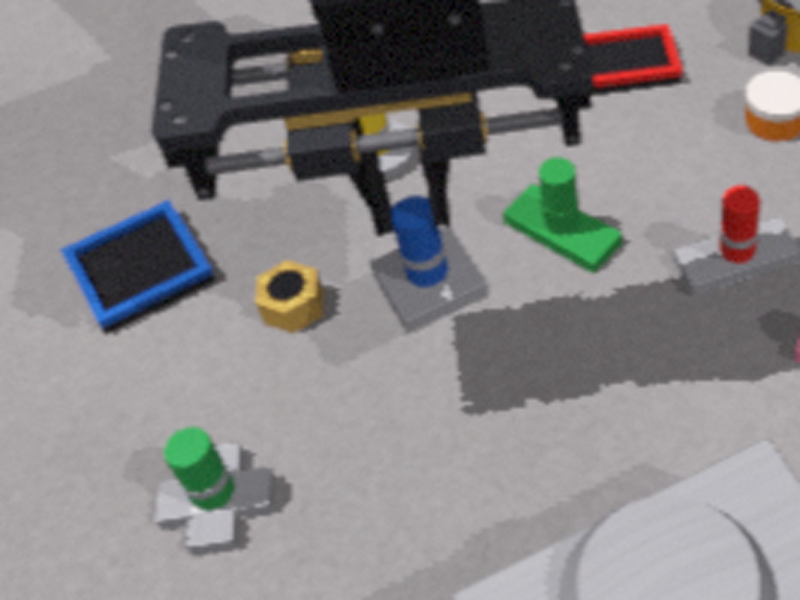

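The scene crop shows the blue insert upright between the fingers at (420,250), off the table, and centred under the TCP to within about 2 mm. Carrying it to the blue nest.

>>> {"name": "apply_moves", "arguments": {"moves": [[[-0.0175, 0.0312, 0], 0], [[-0.0175, 0.0312, 0], 0], [[-0.0175, 0.0312, 0], 0], [[-0.0175, 0.0312, 0], 0], [[-0.0175, 0.0312, 0], 0]]}}

```text
time_s: 7.63
tcp_pos: [0.4934, -0.2327, 0.0948]
ee_rot: [[0.956, -0.294, -0.004], [-0.294, -0.956, 0.001], [-0.004, 0.0, -1.0]]
wrist_force: [-0.5, -1.5, -3.2]
gripper_width: 0.234
gripper_force: 30.0
```

>>> {"name": "apply_moves", "arguments": {"moves": [[[-0.0175, 0.0312, 0], -4], [[0, 0, 0], 0], [[0, 0, 0], 0], [[0, 0, 0], 0], [[0, 0, 0], 0]]}}

```text
time_s: 8.05
tcp_pos: [0.4708, -0.2564, 0.096]
ee_rot: [[0.974, -0.226, -0.001], [-0.226, -0.974, 0.0], [-0.001, -0.0, -1.0]]
wrist_force: [-0.2, 0.2, -2.8]
gripper_width: 0.24
gripper_force: 30.0
```

```bash
python3 - <<'E'
from fit import *
plan(.4705,-.2567,.036,-12.5)
for nm,f in(("wrist",True),("top",False),("scene",False)):
    p=imaging.capture(nm)
    for n,z in(("square_insert",.07),("square_nest",0)):
        m,i=mask_near(p,n,(.4705,-.2567),f,z=z+.02*(z>0))
        if m is not None:
            q,c=fit([(p,m,f)],n,(.4705,-.2567),[8],z=z);print(nm,n,np.round(i,2),m.sum(),np.round(q[:2],4),round(np.degrees(q[2]),1),round(c,2))
E
```

```text
at [ 0.4708 -0.2564  0.096 ] yaw -13.09 F [-0.2  0.2 -2.8] w 20.9 gf 30.0 t 8.05 | tool shift mm [-0.1  0.3 60. ] turn -0.6 n 2 per [-7.000e-05  1.700e-04  3.001e-02] -0.29
wrist square_insert [13.28  0.69] 4259.0 [ 0.4727 -0.2556] 9.9 0.26
wrist square_nest [10.99  0.9 ] 3019.0 [ 0.4719 -0.2573] 8.4 0.55
top square_nest [20.25  0.6 ] 32.0 [ 0.4609 -0.2621] 21.5 0.97
scene square_insert [5.03 0.87] 897.0 [ 0.4717 -0.2542] 7.6 0.11
scene square_nest [1.7  0.83] 1268.0 [ 0.4724 -0.2556] 7.3 0.06
```

>>> {"name": "apply_moves", "arguments": {"moves": [[[0, 0, 0.018], 0], [[0, 0, 0.018], 0], [[0, 0, 0.014], 0], [[0, 0, 0.01], 0], [[0, 0, 0], 0]]}}

```text
time_s: 8.92
tcp_pos: [0.4696, -0.2565, 0.0353]
ee_rot: [[0.974, -0.227, -0.003], [-0.227, -0.974, 0.001], [-0.003, -0.0, -1.0]]
wrist_force: [-1.1, -1.2, -3.4]
gripper_width: 0.242
gripper_force: 30.0
```

>>> {"name": "apply_moves", "arguments": {"moves": [[[0, 0, 0], 0], [[0, 0, 0], 0], [[0, 0, 0], 0], [[0, 0, 0], 0], [[0, 0, 0], 0]]}}

```text
time_s: 9.33
tcp_pos: [0.4708, -0.257, 0.0373]
ee_rot: [[0.974, -0.227, 0.001], [-0.227, -0.974, -0.0], [0.001, 0.0, -1.0]]
wrist_force: [-0.6, 0.1, -2.8]
gripper_width: 0.246
gripper_force: 29.9
```

>>> {"name": "apply_moves", "arguments": {"moves": [[[0, 0, 0], 0], [[0, 0, 0], 0], [[0, 0, 0], 0], [[0, 0, 0], 0], [[0, 0, 0], 0]], "hand": 0.06}}

```text
time_s: 9.75
tcp_pos: [0.4709, -0.257, 0.0372]
ee_rot: [[0.974, -0.227, 0.001], [-0.227, -0.974, -0.0], [0.001, 0.0, -1.0]]
wrist_force: [-0.5, -0.4, -0.2]
gripper_width: 0.539
gripper_force: 0.0
```

>>> {"name": "apply_moves", "arguments": {"moves": [[[0, 0, 0], 0], [[0, 0, 0], 0], [[0, 0, -0.01], 0], [[0, 0, -0.03], 0], [[0, 0, -0.03], 0]]}}

```text
time_s: 10.17
tcp_pos: [0.4694, -0.2567, 0.1071]
ee_rot: [[0.974, -0.227, -0.004], [-0.227, -0.974, 0.001], [-0.004, 0.0, -1.0]]
wrist_force: [-0.3, 0.2, 0.0]
gripper_width: 0.684
gripper_force: 0.0
```

>>> {"name": "apply_moves", "arguments": {"moves": [[[0, 0, -0.03], 0], [[0, 0, 0], 0], [[0, 0, 0], 0]]}}

```text
time_s: 10.42
tcp_pos: [0.4719, -0.2572, 0.1396]
ee_rot: [[0.974, -0.227, 0.006], [-0.227, -0.974, -0.001], [0.006, -0.0, -1.0]]
wrist_force: [-0.8, 0.8, -0.6]
gripper_width: 0.688
gripper_force: 0.0
```

```bash
python3 - <<'E'
from fit import *
plan(.6564,-.2543,.1,-17)
plan(.6478,.084,.12,-17)
for nm,f in(("wrist",True),("scene",False)):
    p=imaging.capture(nm)
    cv2.imwrite(f"pics/sq_{nm}.png",p["frame"])
    for n,z in(("square_insert",.008),("square_nest",0)):
        m,i=mask_near(p,n,(.4705,-.2567),f,z=z+.01)
        if m is not None:
            q,c=fit([(p,m,f)],n,(.4705,-.2567),[8],z=z);print(nm,n,np.round(i,2),m.sum(),np.round(q[:2],4),round(np.degrees(q[2]),1),round(c,2))
a=cv2.imread("pics/sq_scene.png")[190:290,40:190];cv2.imwrite("pics/sqc.png",cv2.resize(a,(600,400),interpolation=cv2.INTER_CUBIC))
E
```

```text
at [ 0.4719 -0.2572  0.1396] yaw -13.11 F [-0.8  0.8 -0.6] w 59.8 gf 0.0 t 10.42 | tool shift mm [178.8 -44.7  40.6] turn 3.9 n 5 per [ 0.03575 -0.00894  0.00812] 0.78
at [ 0.4719 -0.2572  0.1396] yaw -13.11 F [-0.8  0.8 -0.6] w 59.8 gf 0.0 t 10.42 | tool shift mm [  93.7 -372.2   20.1] turn 3.9 n 10 per [ 0.00937 -0.03722  0.00201] 0.39
wrist square_insert [3.99 0.88] 2487.0 [ 0.4697 -0.2586] 3.6 0.04
wrist square_nest [2.53 0.97] 2288.0 [ 0.4714 -0.2563] 7.8 0.55
scene square_insert [3.05 0.9 ] 877.0 [ 0.4704 -0.2578] 2.1 0.05
scene square_nest [2.52 0.58] 626.0 [ 0.4717 -0.2547] 7.4 0.55
```

View pics/sqc.png

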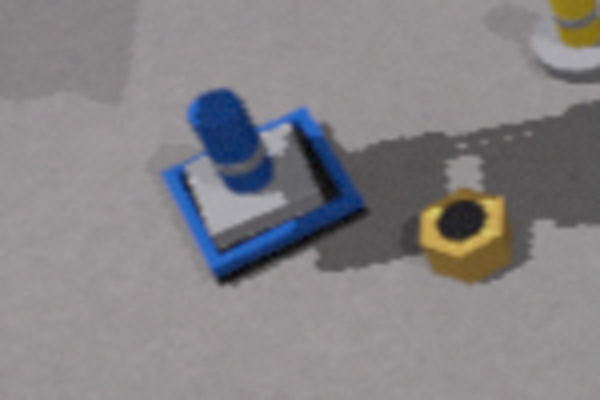

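The crop shows the blue insert sitting inside the blue pocket, with the foot below the lip around (270,190) and the nut untouched at (465,235). Next is the oblong insert.

>>> {"name": "apply_moves", "arguments": {"moves": [[[0.0095, -0.0372, 0], 0], [[0.0095, -0.0372, 0], 0], [[0.0095, -0.0372, 0], 0], [[0.0095, -0.0372, 0], 0], [[0.0095, -0.0372, 0], 0]]}}

```text
time_s: 11.13
tcp_pos: [0.5591, -0.085, 0.136]
ee_rot: [[0.974, -0.227, -0.002], [-0.227, -0.974, -0.0], [-0.001, 0.001, -1.0]]
wrist_force: [1.3, 0.2, 0.1]
gripper_width: 0.688
gripper_force: 0.0
```

>>> {"name": "apply_moves", "arguments": {"moves": [[[0.0095, -0.0372, 0], 0], [[0.0095, -0.0372, 0], 0], [[0.0095, -0.0372, 0], 0], [[0.0095, -0.0372, 0], 0], [[0.0095, -0.0373, 0], 4]]}}

```text
time_s: 11.55
tcp_pos: [0.6477, 0.0856, 0.1357]
ee_rot: [[0.955, -0.295, -0.002], [-0.295, -0.955, -0.001], [-0.001, 0.001, -1.0]]
wrist_force: [0.6, -0.0, -0.5]
gripper_width: 0.69
gripper_force: 0.0
```

>>> {"name": "apply_moves", "arguments": {"moves": [[[0, 0, 0.02], 0], [[0, 0, 0.02], 0], [[0, 0, 0], 0], [[0, 0, 0], 0], [[0, 0, 0], 0]]}}

```text
time_s: 11.97
tcp_pos: [0.648, 0.0835, 0.0974]
ee_rot: [[0.956, -0.294, 0.001], [-0.294, -0.956, -0.001], [0.001, 0.0, -1.0]]
wrist_force: [0.2, -0.3, 1.0]
gripper_width: 0.69
gripper_force: 0.0
```

```bash
python3 -c "
from fit import *
p=imaging.capture('wrist');n='oblong_insert';g=(.6478,.084)
m,i=mask_near(p,n,g,True)
if m is not None: q,c=fit([(p,m,True)],n,g,[-7]);print(i,np.round(q[:2],4),np.degrees(q[2]),c)
plan(.6478,.084,.027)"
```

```text
(np.float64(2.1336221995949947), 0.78) [0.6478 0.0851] -6.717525590544366 0.02581477165222168
at [0.6484 0.0836 0.0983] yaw -17.14 F [0.5 0.1 0.5] w 59.9 gf 0.0 t 12.07 | tool shift mm [-0.8 -0.1 71.3] turn 0 n 2 per [-4.200e-04 -5.000e-05  3.565e-02] 0.0
```

>>> {"name": "apply_moves", "arguments": {"moves": [[[-0.001, -0.001, 0.022], 0], [[0, 0, 0.022], 0], [[0, 0, 0.017], 0], [[0, 0, 0.01], 0], [[0, 0, 0], 0]]}}

```text
time_s: 12.48
tcp_pos: [0.6456, 0.0845, 0.0242]
ee_rot: [[0.955, -0.295, -0.003], [-0.295, -0.955, -0.001], [-0.003, 0.002, -1.0]]
wrist_force: [-0.4, -0.6, 0.4]
gripper_width: 0.69
gripper_force: 0.0
```

>>> {"name": "apply_moves", "arguments": {"moves": [[[0, 0, 0], 0], [[0, 0, 0], 0], [[0, 0, 0], 0], [[0, 0, 0], 0], [[0, 0, 0], 0]], "hand": 0.01}}

```text
time_s: 12.9
tcp_pos: [0.6473, 0.0854, 0.0267]
ee_rot: [[0.956, -0.294, 0.002], [-0.294, -0.956, 0.001], [0.001, -0.001, -1.0]]
wrist_force: [-0.4, -0.0, -0.5]
gripper_width: 0.395
gripper_force: 0.0
```

>>> {"name": "apply_moves", "arguments": {"moves": [[[0, 0, 0], 0], [[0, 0, 0], 0], [[0, 0, 0], 0], [[0, 0, 0], 0], [[0, 0, 0], 0]]}}

```text
time_s: 13.32
tcp_pos: [0.6468, 0.0849, 0.0261]
ee_rot: [[0.956, -0.294, -0.0], [-0.294, -0.956, -0.0], [0.0, 0.0, -1.0]]
wrist_force: [-0.6, -1.2, 2.8]
gripper_width: 0.242
gripper_force: 30.0
```

>>> {"name": "apply_moves", "arguments": {"moves": [[[0, 0, -0.01], 0], [[0, 0, -0.02], 0], [[0, 0, -0.025], 0], [[0, 0, -0.015], 0], [[0, 0, 0], 0]]}}

```text
time_s: 13.73
tcp_pos: [0.6493, 0.0861, 0.0997]
ee_rot: [[0.956, -0.294, 0.007], [-0.294, -0.956, 0.002], [0.006, -0.004, -1.0]]
wrist_force: [0.6, 0.2, -2.9]
gripper_width: 0.238
gripper_force: 30.0
```

>>> {"name": "apply_moves", "arguments": {"moves": [[[0, 0, 0], 0], [[0, 0, 0], 0]]}}

```text
time_s: 13.9
tcp_pos: [0.6452, 0.0851, 0.0939]
ee_rot: [[0.956, -0.295, -0.004], [-0.295, -0.956, -0.0], [-0.003, 0.001, -1.0]]
wrist_force: [0.2, -0.1, -2.7]
gripper_width: 0.242
gripper_force: 30.0
```

```bash
python3 - <<'E'
from fit import *
plan(.443,.0979,.097,-27)
p=imaging.capture("scene");n="oblong_insert";g=(.6478,.0845)
m,i=mask_near(p,n,g,z=.09)
if m is not None: q,c=fit([(p,m,False)],n,g,[-7],z=.07);print(i,np.round(q[:2],4),np.degrees(q[2]),c)
E
```

```text
at [0.6452 0.0851 0.0939] yaw -17.16 F [ 0.2 -0.1 -2.7] w 21.1 gf 30.0 t 13.9 | tool shift mm [-197.    47.4   -2.4] turn 9.8 n 6 per [-0.03284  0.00791 -0.0004 ] 1.64
(np.float64(2.4747605284183227), 0.71) [0.6482 0.0857] -6.516259457702231 0.12284082174301147
```

>>> {"name": "apply_moves", "arguments": {"moves": [[[-0.0331, 0.0079, 0], 0], [[-0.0331, 0.0079, 0], 0], [[-0.0331, 0.0079, 0], 0], [[-0.0331, 0.0079, 0], 0], [[-0.0331, 0.0079, 0], 0]]}}

```text
time_s: 14.42
tcp_pos: [0.4747, 0.0956, 0.0945]
ee_rot: [[0.956, -0.295, -0.002], [-0.295, -0.956, -0.001], [-0.002, 0.002, -1.0]]
wrist_force: [-0.7, 0.9, -2.9]
gripper_width: 0.239
gripper_force: 30.0
```

>>> {"name": "apply_moves", "arguments": {"moves": [[[-0.0331, 0.0081, 0], 7], [[0, 0, 0], 4], [[0, 0, 0], 0], [[0, 0, 0], 0], [[0, 0, 0], 0]]}}

```text
time_s: 14.83
tcp_pos: [0.4438, 0.0984, 0.0956]
ee_rot: [[0.883, -0.47, 0.0], [-0.47, -0.883, 0.0], [0.0, -0.0, -1.0]]
wrist_force: [1.2, -0.5, -4.1]
gripper_width: 0.237
gripper_force: 30.0
```

```bash
cat > chk.py <<'E'
from fit import *
def chk(kind,g,yaw,zi,save=None,cams=("wrist","scene")):
    for nm in cams:
        f=nm=="wrist";p=imaging.capture(nm)
        if save: cv2.imwrite(f"pics/{save}_{nm}.png",p["frame"])
        for n,z in((kind+"_insert",zi),(kind+"_nest",0)):
            m,i=mask_near(p,n,g,f,z=z+.02)
            if m is not None:
                q,c=fit([(p,m,f)],n,g,[yaw],z=z);print(nm,n,np.round(i,2),m.sum(),np.round(q[:2],4),round(np.degrees(q[2]),1),round(c,2))
E
python3 -c "
from chk import *
chk('oblong',(.443,.0979),-18,.07)
plan(.443,.0979,.036,-28)"
```

```text
wrist oblong_insert [8.54 0.96] 5362.0 [0.4462 0.0982] -18.3 0.17
wrist oblong_nest [12.07  0.97] 2986.0 [0.4433 0.0979] -17.6 0.56
scene oblong_insert [2.95 0.68] 696.0 [0.448  0.0986] -17.5 0.07
scene oblong_nest [4.53 0.69] 895.0 [0.4432 0.0997] -18.1 0.06
at [0.4433 0.098  0.0955] yaw -28.14 F [ 0.  -0.4 -4.3] w 21.0 gf 30.0 t 15.13 | tool shift mm [-0.2  0.2 59.5] turn -0.1 n 2 per [-8.000e-05  1.000e-04  2.974e-02] -0.07
```

>>> {"name": "apply_moves", "arguments": {"moves": [[[-0.0027, 0.0014, 0.018], 0], [[0, 0, 0.018], 0], [[0, 0, 0.014], 0], [[0, 0, 0.009], 0], [[0, 0, 0], 0]]}}

```text
time_s: 15.55
tcp_pos: [0.4394, 0.0976, 0.0354]
ee_rot: [[0.882, -0.471, -0.003], [-0.471, -0.882, -0.002], [-0.001, 0.003, -1.0]]
wrist_force: [0.5, -0.1, -3.0]
gripper_width: 0.243
gripper_force: 30.0
```

>>> {"name": "apply_moves", "arguments": {"moves": [[[0, 0, 0], 0], [[0, 0, 0], 0], [[0, 0, 0], 0], [[0, 0, 0], 0], [[0, 0, 0], 0]]}}

```text
time_s: 15.97
tcp_pos: [0.4403, 0.0984, 0.0373]
ee_rot: [[0.882, -0.471, 0.001], [-0.471, -0.882, 0.001], [0.001, -0.001, -1.0]]
wrist_force: [-0.2, 0.1, -3.7]
gripper_width: 0.245
gripper_force: 30.0
```

>>> {"name": "apply_moves", "arguments": {"moves": [[[0, 0, 0], 0], [[0, 0, 0], 0], [[0, 0, 0], 0], [[0, 0, 0], 0], [[0, 0, 0], 0]], "hand": 0.06}}

```text
time_s: 16.38
tcp_pos: [0.4403, 0.0984, 0.0371]
ee_rot: [[0.882, -0.471, 0.001], [-0.471, -0.882, 0.0], [0.001, -0.001, -1.0]]
wrist_force: [1.3, 0.7, 0.4]
gripper_width: 0.54
gripper_force: 0.0
```

>>> {"name": "apply_moves", "arguments": {"moves": [[[0, 0, 0], 0], [[0, 0, 0], 0], [[0, 0, -0.01], 0], [[0, 0, -0.03], 0], [[0, 0, -0.03], 0]]}}

```text
time_s: 16.8
tcp_pos: [0.4389, 0.0975, 0.1066]
ee_rot: [[0.882, -0.471, -0.003], [-0.471, -0.882, -0.002], [-0.002, 0.004, -1.0]]
wrist_force: [0.4, 1.2, 0.4]
gripper_width: 0.688
gripper_force: 0.0
```

>>> {"name": "apply_moves", "arguments": {"moves": [[[0, 0, -0.03], 0], [[0, 0, 0], 0], [[0, 0, 0], 0]]}}

```text
time_s: 17.05
tcp_pos: [0.441, 0.0989, 0.1385]
ee_rot: [[0.882, -0.471, 0.004], [-0.471, -0.882, 0.003], [0.002, -0.004, -1.0]]
wrist_force: [-0.6, 0.0, -0.4]
gripper_width: 0.69
gripper_force: 0.0
```

```bash
python3 -c "
from chk import *
chk('oblong',(.443,.0979),-18,.008,'ob')
plan(.6564,-.2543,.137,-28)
a=cv2.imread('pics/ob_scene.png')[120:220,200:350];cv2.imwrite('pics/obc.png',cv2.resize(a,(600,400),interpolation=cv2.INTER_CUBIC))"
```

```text
wrist oblong_insert [3.09 0.68] 2718.0 [0.4431 0.1   ] -19.6 0.03
wrist oblong_nest [1.94 0.68] 2722.0 [0.4434 0.0983] -18.3 0.52
scene oblong_insert [4.83 0.68] 625.0 [0.4439 0.1007] -18.8 0.07
scene oblong_nest [5.15 0.95] 455.0 [0.4449 0.0988] -16.3 0.53
at [0.4393 0.0978 0.1356] yaw -28.13 F [0.2 0.6 0.4] w 60.0 gf 0.0 t 17.35 | tool shift mm [357.4 208.2  -1.4] turn -0.1 n 11 per [ 0.03249  0.01893 -0.00012] -0.01
```

View pics/obc.png

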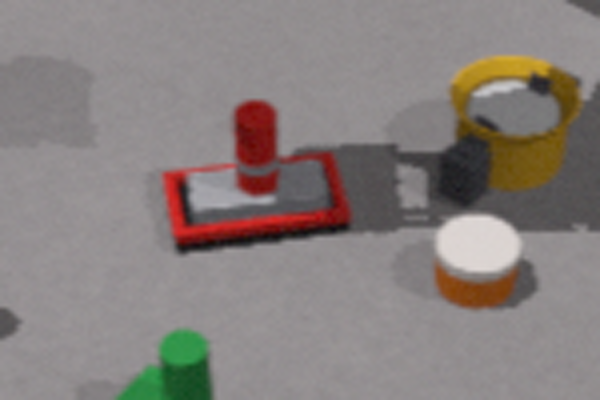

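The crop shows the red insert in the red pocket with its foot below the lip, and the tin and cup untouched. Now the cross.

>>> {"name": "apply_moves", "arguments": {"moves": [[[0.0324, 0.019, 0], 0], [[0.0324, 0.019, 0], 0], [[0.0324, 0.019, 0], 0], [[0.0324, 0.019, 0], 0], [[0.0324, 0.019, 0], 0]]}}

```text
time_s: 17.77
tcp_pos: [0.5384, -0.0636, 0.1359]
ee_rot: [[0.882, -0.471, -0.002], [-0.471, -0.882, -0.0], [-0.001, 0.001, -1.0]]
wrist_force: [0.8, 1.2, -0.4]
gripper_width: 0.69
gripper_force: 0.0
```

>>> {"name": "apply_moves", "arguments": {"moves": [[[0.0324, 0.019, 0], 0], [[0.0324, 0.019, 0], 0], [[0.0324, 0.019, 0], 0], [[0.0324, 0.019, 0], 0], [[0.0324, 0.019, 0], 0]]}}

```text
time_s: 18.18
tcp_pos: [0.6364, -0.2239, 0.1353]
ee_rot: [[0.882, -0.471, -0.002], [-0.471, -0.882, 0.0], [-0.002, 0.001, -1.0]]
wrist_force: [0.6, -0.2, 1.3]
gripper_width: 0.693
gripper_force: 0.0
```

>>> {"name": "apply_moves", "arguments": {"moves": [[[0.0324, 0.019, 0.01], 0], [[0, 0, 0.015], 0], [[0, 0, 0.014], 0], [[0, 0, 0], 0], [[0, 0, 0], 0]]}}

```text
time_s: 18.6
tcp_pos: [0.6548, -0.2542, 0.0957]
ee_rot: [[0.882, -0.471, -0.004], [-0.471, -0.882, 0.0], [-0.004, 0.002, -1.0]]
wrist_force: [0.1, -0.2, 0.4]
gripper_width: 0.687
gripper_force: 0.0
```

```bash
python3 -c "
from chk import *
chk('cross',(.6564,-.2543),72,0)
plan(.6564,-.2543,.027)"
```

```text
wrist cross_insert [3.93 0.92] 3048.0 [ 0.6565 -0.2545] 71.2 0.03
scene cross_insert [3.93 0.65] 1137.0 [ 0.6572 -0.2534] 71.6 0.06
at [ 0.6564 -0.2538  0.0991] yaw -28.08 F [ 0.2 -0.8  0.3] w 59.7 gf 0.0 t 18.9 | tool shift mm [ 0.1  0.5 72.1] turn 0 n 2 per [5.000e-05 2.400e-04 3.606e-02] 0.0
```

>>> {"name": "apply_moves", "arguments": {"moves": [[[0, 0, 0.022], 0], [[0, 0, 0.022], 0], [[0, 0, 0.017], 0], [[0, 0, 0.01], 0], [[0, 0, 0], 0]]}}

```text
time_s: 19.32
tcp_pos: [0.6542, -0.2535, 0.0244]
ee_rot: [[0.882, -0.471, -0.004], [-0.471, -0.882, 0.001], [-0.004, 0.001, -1.0]]
wrist_force: [-0.8, -0.0, 0.2]
gripper_width: 0.689
gripper_force: 0.0
```

>>> {"name": "apply_moves", "arguments": {"moves": [[[0, 0, 0], 0], [[0, 0, 0], 0], [[0, 0, 0], 0], [[0, 0, 0], 0], [[0, 0, 0], 0]], "hand": 0.01}}

```text
time_s: 19.73
tcp_pos: [0.6563, -0.2542, 0.0278]
ee_rot: [[0.882, -0.471, 0.002], [-0.471, -0.882, -0.0], [0.002, -0.001, -1.0]]
wrist_force: [0.5, -0.3, 0.1]
gripper_width: 0.395
gripper_force: 0.0
```

>>> {"name": "apply_moves", "arguments": {"moves": [[[0, 0, 0], 0], [[0, 0, 0], 0], [[0, 0, 0], 0], [[0, 0, 0], 0], [[0, 0, 0], 0]]}}

```text
time_s: 20.15
tcp_pos: [0.6569, -0.255, 0.0287]
ee_rot: [[0.882, -0.471, 0.003], [-0.471, -0.882, -0.001], [0.003, -0.0, -1.0]]
wrist_force: [-1.0, -0.1, 5.9]
gripper_width: 0.125
gripper_force: 2.8
```

>>> {"name": "apply_moves", "arguments": {"moves": [[[0, 0, -0.01], 0], [[0, 0, -0.025], 0], [[0, 0, -0.03], 0], [[0, 0, -0.025], 0], [[0, 0, -0.01], 0]]}}

```text
time_s: 20.57
tcp_pos: [0.6579, -0.2546, 0.1317]
ee_rot: [[0.882, -0.471, 0.007], [-0.471, -0.882, -0.002], [0.007, -0.001, -1.0]]
wrist_force: [0.1, -0.1, 1.1]
gripper_width: 0.115
gripper_force: 0.0
```

>>> {"name": "apply_moves", "arguments": {"moves": [[[0, 0, 0], 0], [[0, 0, 0], 0]]}}

```text
time_s: 20.73
tcp_pos: [0.6554, -0.2536, 0.1263]
ee_rot: [[0.882, -0.472, -0.0], [-0.472, -0.882, 0.001], [-0.001, -0.001, -1.0]]
wrist_force: [-0.5, 0.2, -1.1]
gripper_width: 0.111
gripper_force: 0.0
```

```bash
python3 -c "
from chk import *
plan(.6467,.2925,.127)
chk('cross',(.6564,-.2543),72,.1)"
```

```text
at [ 0.6554 -0.2536  0.1263] yaw -28.14 F [-0.5  0.2 -1.1] w 9.7 gf 0.0 t 20.73 | tool shift mm [-2.652e+02 -4.774e+02 -1.000e-01] turn 0 n 14 per [-1.894e-02 -3.410e-02 -1.000e-05] 0.0
```

```bash
python3 - <<'E'
from fit import *
for nm in("wrist","scene"):
    p=imaging.capture(nm);cv2.imwrite(f"pics/x_{nm}.png",p["frame"])
    for d in models.place_of(p,"cross_insert"):
        u,v=d["at"][0]*560,d["at"][1]*420;print(nm,d["confidence"],round(u),round(v),on(p,u,v,0,nm=="wrist"))
a=cv2.imread("pics/x_wrist.png");b=cv2.imread("pics/x_scene.png")[250:400,40:240]
cv2.imwrite("pics/xc.png",np.hstack([cv2.resize(a,(400,300)),cv2.resize(b,(400,300),interpolation=cv2.INTER_CUBIC)]))
E
```

```text
wrist 0.76 278 193 [ 0.65705526 -0.25427538  0.        ]
scene 0.77 131 316 [ 0.65389609 -0.25537346  0.        ]
```

View pics/xc.png

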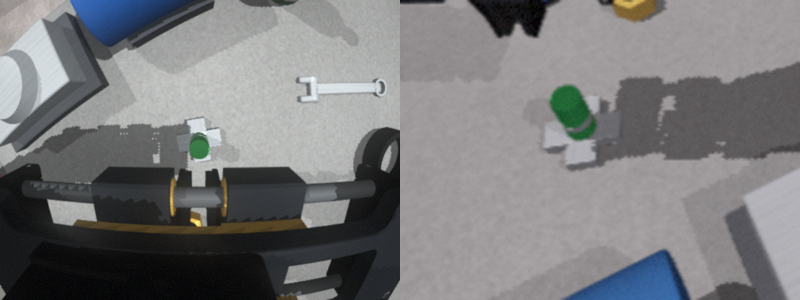

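The picture shows the green cross insert still standing on the table at wrist (398,290) full-scale, with the shut fingers beside it, so the grasp slipped off. Re-measuring.

```bash
python3 - <<'E'
from chk import *
chk('cross',(.6564,-.2543),72,0)
# hold model against wrist picture, per colour of the stem
p=imaging.capture("wrist");h=cv2.cvtColor(p["frame"],cv2.COLOR_BGR2HSV)
m=cv2.inRange(h,(45,120,40),(80,255,255));n,l,s,c=cv2.connectedComponentsWithStats(m);k=1+np.argmax(s[1:,4]);print("stem px",s[k],c[k])
print(np.round(p["eye"],4),[np.round(on(p,*c[k],z,True),4).tolist() for z in(.03,.04,.05,.06)])
o=np.array(r.sense()["ee_rot"]);print("cam in tool",np.round(o.T@(np.array(p["eye"])-r.sense()["tcp_pos"]),4))
f=p["frame"][150:330,180:380];cv2.imwrite("pics/xw.png",cv2.resize(f,(660,594),interpolation=cv2.INTER_CUBIC))
E
```

```text
wrist cross_insert [2.28 0.59] 2423.0 [ 0.6564 -0.2545] 72.1 0.04
scene cross_insert [4.79 0.76] 1142.0 [ 0.6573 -0.2538] 71.1 0.06
stem px [266 197  27  25 536] [278.89738806 208.88059701]
[ 0.7167 -0.2857  0.323 ] [[0.6496, -0.2511, 0.03], [0.6519, -0.2523, 0.04], [0.6542, -0.2534, 0.05], [0.6565, -0.2546, 0.06]]
cam in tool [ 0.0686 -0.0009 -0.1962]
```

View pics/xw.png

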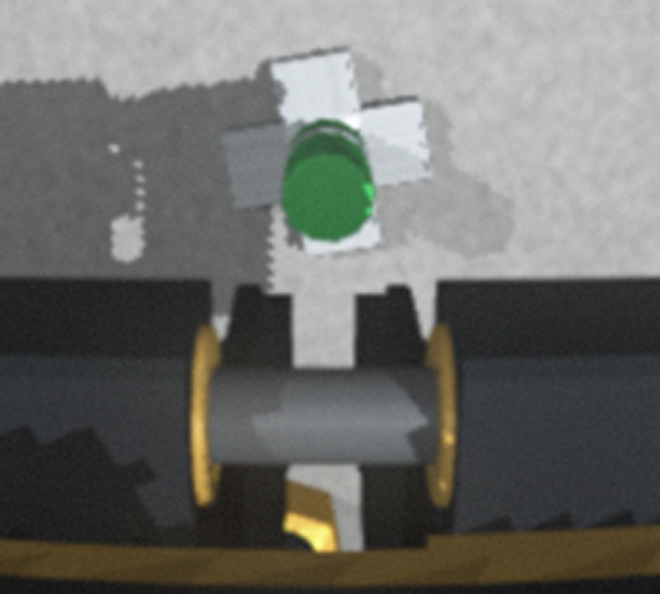

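The crop shows the cross unmoved, stem top at (328,195). The pads only caught the top edge of the stem, which also explains the roughly 21 mm widths, so I should grip lower.

>>> {"name": "apply_moves", "arguments": {"moves": [[[0, 0, 0], 0], [[0, 0, 0], 0], [[0, 0, 0], 0], [[0, 0, 0], 0], [[0, 0, 0], 0]], "hand": 0.055}}

```text
time_s: 22.0
tcp_pos: [0.6558, -0.2541, 0.1268]
ee_rot: [[0.882, -0.471, -0.0], [-0.471, -0.882, -0.0], [-0.0, 0.0, -1.0]]
wrist_force: [0.2, 1.1, -1.1]
gripper_width: 0.406
gripper_force: 0.0
```

>>> {"name": "apply_moves", "arguments": {"moves": [[[0, 0, 0], 0], [[0, 0, 0], 0], [[0, 0, 0.02], 0], [[0, 0, 0.02], 0], [[0, 0, 0], 0]]}}

```text
time_s: 22.42
tcp_pos: [0.6528, -0.2531, 0.0821]
ee_rot: [[0.881, -0.472, -0.008], [-0.472, -0.881, 0.003], [-0.009, 0.001, -1.0]]
wrist_force: [-1.2, 0.5, -1.9]
gripper_width: 0.626
gripper_force: 0.0
```

```bash
python3 - <<'E'
from h import *
print(r.pinch_z);plan(.6564,-.2545,.017)
p=imaging.capture("wrist");K=np.array(p["intrinsics"]);s=r.sense()
def pr(P):
    C=(np.array(P)-p["eye"])@np.array(p["orientation"]);rr=np.hypot(C[0],C[1]);k=np.arctan2(rr,C[2])/rr
    return np.round(C[:2]*k*K[0,0]+K[:2,2],1)
E=np.array(s["ee_rot"])
for w in(-.0275,0,.0275):
  for dz in(0,-.019): print(w,dz,pr(s["tcp_pos"]+E@[0,w,dz]))
f=p["frame"][150:330,180:380];cv2.imwrite("pics/xw2.png",cv2.resize(f,(660,594),interpolation=cv2.INTER_CUBIC))
E
```

```text
0.0187
at [ 0.6528 -0.2531  0.0821] yaw -28.18 F [-1.2  0.5 -1.9] w 54.5 gf 0.0 t 22.42 | tool shift mm [ 4.4 -0.6 65.1] turn 0 n 2 per [ 0.00222 -0.00028  0.03254] 0.0
-0.0275 0 [235.7 235.3]
-0.0275 -0.019 [231.7 246. ]
0 0 [279.1 235.4]
0 -0.019 [279.2 246.3]
0.0275 0 [322.4 235.2]
0.0275 -0.019 [326.6 245.9]
```

View pics/xw2.png

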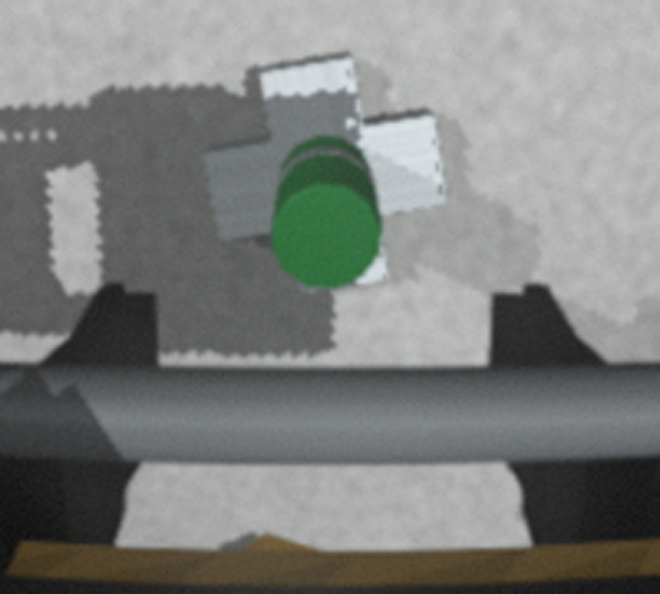

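The fingers' inner gap (crop 157 to 490 = 101 px for 54.5 mm) puts the real tips about 28 mm short of the nominal TCP. I'll descend to 17 mm and verify in the scene view.

>>> {"name": "apply_moves", "arguments": {"moves": [[[0, 0, 0.022], 0], [[0, 0, 0.022], 0], [[0, 0, 0.018], 0], [[0, 0, 0.008], 0], [[0, 0, 0], 0]]}}

```text
time_s: 22.88
tcp_pos: [0.655, -0.254, 0.0155]
ee_rot: [[0.882, -0.471, -0.003], [-0.471, -0.882, 0.0], [-0.003, 0.001, -1.0]]
wrist_force: [-0.7, 0.5, 0.1]
gripper_width: 0.633
gripper_force: 0.0
```

>>> {"name": "apply_moves", "arguments": {"moves": [[[0, 0, 0], 0], [[0, 0, 0], 0], [[0, 0, 0], 0]]}}

```text
time_s: 23.13
tcp_pos: [0.6571, -0.2544, 0.0188]
ee_rot: [[0.882, -0.471, 0.003], [-0.471, -0.882, -0.001], [0.003, -0.001, -1.0]]
wrist_force: [0.8, 0.7, -0.3]
gripper_width: 0.629
gripper_force: 0.0
```

```bash
python3 - <<'E'
from h import *
plan(.6564,-.2545,.017)
p=imaging.capture("scene");w=imaging.capture("wrist")
cv2.imwrite("pics/gr.png",np.hstack([cv2.resize(p["frame"][240:350,70:200],(400,338),interpolation=cv2.INTER_CUBIC),cv2.resize(w["frame"][150:300,190:368],(400,338),interpolation=cv2.INTER_CUBIC)]))
E
```

```text
at [ 0.6571 -0.2544  0.0188] yaw -28.1 F [ 0.8  0.7 -0.3] w 54.7 gf 0.0 t 23.13 | tool shift mm [-0.6  0.4  1.8] turn 0 n 1 per [-0.00061  0.0004   0.00179] 0.0
```

View pics/gr.png

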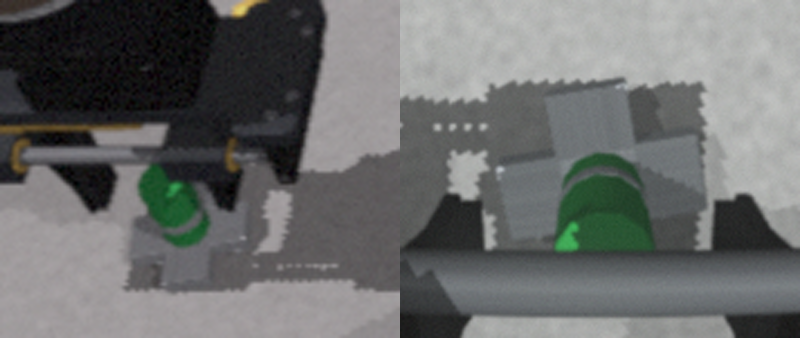

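```bash
python3 - <<'E'
from h import *
p=imaging.capture("scene");K=np.array(p["intrinsics"]);s=r.sense();E=np.array(s["ee_rot"])
for w in(-.0275,-.0425,.0275,.0425):
  for dz in(0,-.014,-.028):
    for x in (-.0095,.0095):
      C=(s["tcp_pos"]+E@[x,w,dz]-p["eye"])@np.array(p["orientation"]);u=C[:2]/C[2]*K[0,0]+K[:2,2];print(w,dz,x,"crop",np.round([(u[0]-70)*400/130,(u[1]-240)*338/110]))
E
```

```text
-0.0275 0 -0.0095 crop [239. 204.]
-0.0275 0 0.0095 crop [231. 236.]
-0.0275 -0.014 -0.0095 crop [233. 190.]
-0.0275 -0.014 0.0095 crop [225. 223.]
-0.0275 -0.028 -0.0095 crop [226. 177.]
-0.0275 -0.028 0.0095 crop [217. 210.]
-0.0425 0 -0.0095 crop [267. 203.]
-0.0425 0 0.0095 crop [260. 236.]
-0.0425 -0.014 -0.0095 crop [261. 190.]
-0.0425 -0.014 0.0095 crop [254. 223.]
-0.0425 -0.028 -0.0095 crop [255. 176.]
-0.0425 -0.028 0.0095 crop [247. 210.]
0.0275 0 -0.0095 crop [136. 204.]
0.0275 0 0.0095 crop [126. 237.]
0.0275 -0.014 -0.0095 crop [128. 191.]
0.0275 -0.014 0.0095 crop [117. 224.]
0.0275 -0.028 -0.0095 crop [119. 178.]
0.0275 -0.028 0.0095 crop [108. 211.]
0.0425 0 -0.0095 crop [108. 205.]
0.0425 0 0.0095 crop [ 97. 237.]
0.0425 -0.014 -0.0095 crop [ 99. 191.]
0.0425 -0.014 0.0095 crop [ 88. 224.]
0.0425 -0.028 -0.0095 crop [ 90. 178.]
0.0425 -0.028 0.0095 crop [ 79. 211.]
```

Both views agree that the tips sit about 28 mm above the reported TCP. So I grasp with TCP z ≈ 0.002, which puts the tips at about 30 mm.

>>> {"name": "apply_moves", "arguments": {"moves": [[[0, 0, 0.006], 0], [[0, 0, 0.006], 0], [[0, 0, 0.004], 0], [[0, 0, 0], 0], [[0, 0, 0], 0]]}}

```text
time_s: 23.7
tcp_pos: [0.6553, -0.2541, -0.0001]
ee_rot: [[0.882, -0.471, -0.002], [-0.471, -0.882, 0.0], [-0.001, 0.001, -1.0]]
wrist_force: [-0.6, 0.3, 0.4]
gripper_width: 0.634
gripper_force: 0.0
```

>>> {"name": "apply_moves", "arguments": {"moves": [[[0, 0, 0], 0], [[0, 0, 0], 0], [[0, 0, 0], 0], [[0, 0, 0], 0], [[0, 0, 0], 0]], "hand": 0.01}}

```text
time_s: 24.12
tcp_pos: [0.6559, -0.2542, 0.001]
ee_rot: [[0.882, -0.471, 0.0], [-0.471, -0.882, -0.0], [0.0, -0.0, -1.0]]
wrist_force: [-0.4, 0.9, 0.3]
gripper_width: 0.337
gripper_force: 0.0
```

>>> {"name": "apply_moves", "arguments": {"moves": [[[0, 0, 0], 0], [[0, 0, 0], 0], [[0, 0, 0], 0], [[0, 0, 0], 0], [[0, 0, 0], 0]]}}

```text
time_s: 24.53
tcp_pos: [0.6558, -0.2543, 0.001]
ee_rot: [[0.882, -0.471, 0.0], [-0.471, -0.882, -0.0], [0.0, 0.0, -1.0]]
wrist_force: [-0.8, -1.8, 0.7]
gripper_width: 0.267
gripper_force: 30.0
```

>>> {"name": "apply_moves", "arguments": {"moves": [[[0, 0, -0.01], 0], [[0, 0, -0.025], 0], [[0, 0, -0.03], 0], [[0, 0, -0.025], 0], [[0, 0, -0.01], 0]]}}

```text
time_s: 24.95
tcp_pos: [0.6579, -0.2545, 0.1053]
ee_rot: [[0.882, -0.471, 0.007], [-0.471, -0.882, -0.002], [0.007, -0.002, -1.0]]
wrist_force: [1.2, 0.1, -1.0]
gripper_width: 0.268
gripper_force: 30.0
```

>>> {"name": "apply_moves", "arguments": {"moves": [[[-0.009, -0.017, 0], 0], [[-0.019, -0.0341, 0], 0], [[-0.019, -0.0341, 0], 0], [[-0.019, -0.0341, 0], 0], [[-0.019, -0.0341, 0], 0]]}}

```text
time_s: 25.37
tcp_pos: [0.6518, -0.077, 0.0994]
ee_rot: [[0.881, -0.472, -0.002], [-0.472, -0.881, 0.001], [-0.002, 0.0, -1.0]]
wrist_force: [-0.6, 0.1, -2.4]
gripper_width: 0.266
gripper_force: 30.0
```

>>> {"name": "apply_moves", "arguments": {"moves": [[[-0.019, -0.0341, 0], 0], [[-0.019, -0.0341, 0], 0], [[-0.019, -0.0341, 0], 0], [[-0.019, -0.0341, 0], 0], [[-0.019, -0.0341, 0], 0]]}}

```text
time_s: 25.78
tcp_pos: [0.6483, 0.1183, 0.0996]
ee_rot: [[0.882, -0.471, -0.002], [-0.471, -0.882, -0.0], [-0.002, 0.001, -1.0]]
wrist_force: [0.5, 0.3, -2.8]
gripper_width: 0.267
gripper_force: 30.0
```

>>> {"name": "apply_moves", "arguments": {"moves": [[[-0.019, -0.0341, 0], 0], [[-0.019, -0.0341, 0], 0], [[-0.019, -0.0341, 0], 0], [[-0.019, -0.0341, 0], 0], [[-0.0095, -0.0171, 0], -6.5]]}}

```text
time_s: 26.2
tcp_pos: [0.6452, 0.2967, 0.099]
ee_rot: [[0.931, -0.364, -0.002], [-0.364, -0.931, 0.001], [-0.002, -0.0, -1.0]]
wrist_force: [0.7, -0.4, -2.1]
gripper_width: 0.267
gripper_force: 30.0
```

>>> {"name": "apply_moves", "arguments": {"moves": [[[0, 0, 0.015], 0], [[0, 0, 0.015], 0], [[0, 0, 0], 0], [[0, 0, 0], 0], [[0, 0, 0], 0]]}}

```text
time_s: 26.62
tcp_pos: [0.6469, 0.2918, 0.0709]
ee_rot: [[0.93, -0.369, 0.0], [-0.369, -0.93, -0.0], [0.0, 0.0, -1.0]]
wrist_force: [0.7, -0.0, -3.1]
gripper_width: 0.269
gripper_force: 30.0
```

```bash
python3 -c "
from chk import *
plan(.6467,.2925,.01)
chk('cross',(.6467,.2925),78,.07)"
```

```text
at [0.6469 0.2918 0.0709] yaw -21.63 F [ 0.7 -0.  -3.1] w 23.4 gf 30.0 t 26.62 | tool shift mm [-0.4 -0.6 60.9] turn 0 n 2 per [-0.00022 -0.00028  0.03045] 0.0
wrist cross_insert [5.55 0.6 ] 4494.0 [0.6478 0.292 ] 78.5 0.37
wrist cross_nest [12.67  0.88] 4542.0 [0.6459 0.2915] 77.4 0.54
scene cross_insert [1.9  0.75] 715.0 [0.649  0.2938] 78.9 0.15
scene cross_nest [5.37 0.79] 1280.0 [0.6455 0.2918] 76.5 0.08
```

>>> {"name": "apply_moves", "arguments": {"moves": [[[-0.0015, 0, 0.018], 0], [[0, 0, 0.018], 0], [[0, 0, 0.014], 0], [[0, 0, 0.0105], 0], [[0, 0, 0], 0]]}}

```text
time_s: 27.33
tcp_pos: [0.6449, 0.292, 0.0091]
ee_rot: [[0.93, -0.368, -0.001], [-0.368, -0.93, -0.001], [-0.001, 0.002, -1.0]]
wrist_force: [-0.5, 1.0, -4.0]
gripper_width: 0.264
gripper_force: 30.0
```

>>> {"name": "apply_moves", "arguments": {"moves": [[[0, 0, 0], 0], [[0, 0, 0], 0], [[0, 0, 0], 0], [[0, 0, 0], 0], [[0, 0, 0], 0]]}}

```text
time_s: 27.75
tcp_pos: [0.6454, 0.2928, 0.0108]
ee_rot: [[0.93, -0.368, 0.001], [-0.368, -0.93, 0.001], [0.0, -0.001, -1.0]]
wrist_force: [-0.0, -0.5, -3.4]
gripper_width: 0.269
gripper_force: 30.0
```

>>> {"name": "apply_moves", "arguments": {"moves": [[[0, 0, 0], 0], [[0, 0, 0], 0], [[0, 0, 0], 0], [[0, 0, 0], 0], [[0, 0, 0], 0]], "hand": 0.06}}

```text
time_s: 28.17
tcp_pos: [0.6455, 0.2928, 0.0108]
ee_rot: [[0.93, -0.368, 0.001], [-0.368, -0.93, 0.0], [0.001, -0.001, -1.0]]
wrist_force: [0.7, 0.2, 0.3]
gripper_width: 0.558
gripper_force: 0.0
```

>>> {"name": "apply_moves", "arguments": {"moves": [[[0, 0, 0], 0], [[0, 0, 0], 0], [[0, 0, -0.01], 0], [[0, 0, -0.03], 0], [[0, 0, -0.03], 0]]}}

```text
time_s: 28.58
tcp_pos: [0.6443, 0.2919, 0.0799]
ee_rot: [[0.93, -0.368, -0.003], [-0.368, -0.93, -0.002], [-0.002, 0.003, -1.0]]
wrist_force: [0.8, 0.5, 2.0]
gripper_width: 0.686
gripper_force: 0.0
```

>>> {"name": "apply_moves", "arguments": {"moves": [[[0, 0, -0.03], 0], [[0, 0, 0], 0], [[0, 0, 0], 0]]}}

```text
time_s: 28.83
tcp_pos: [0.6467, 0.2936, 0.1142]
ee_rot: [[0.93, -0.368, 0.006], [-0.368, -0.93, 0.004], [0.004, -0.005, -1.0]]
wrist_force: [0.2, 0.5, -0.0]
gripper_width: 0.693
gripper_force: 0.0
```

```bash
python3 -c "
from chk import *
chk('cross',(.6462,.2918),78,.008,'cr')
plan(.4465,-.0885,.11)
a=cv2.imread('pics/cr_scene.png')[150:250,320:470];cv2.imwrite('pics/crc.png',cv2.resize(a,(600,400),interpolation=cv2.INTER_CUBIC))"
```

```text
wrist cross_insert [4.25 0.58] 2775.0 [0.6463 0.2936] 78.1 0.04
wrist cross_nest [4.41 0.83] 4595.0 [0.6452 0.292 ] 77.4 0.4
scene cross_insert [0.88 0.97] 683.0 [0.647  0.2938] 77.3 0.09
scene cross_nest [8.67 0.75] 817.0 [0.6459 0.2927] 77.5 0.44
at [0.6447 0.2922 0.1088] yaw -21.62 F [-1.   0.1  0.1] w 60.0 gf 0.0 t 29.13 | tool shift mm [-4.390e+01  4.269e+02 -2.000e-01] turn 0 n 11 per [-3.990e-03  3.881e-02 -2.000e-05] 0.0
```

View pics/crc.png

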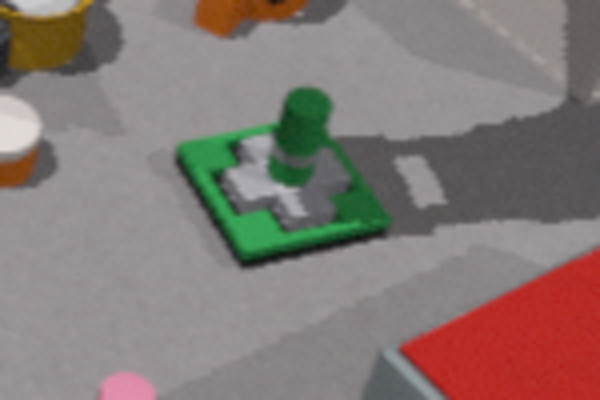

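The crop shows the green cross in its pocket, matching the pocket outline. Now the round insert.

>>> {"name": "apply_moves", "arguments": {"moves": [[[-0.0041, 0.0389, 0], 0], [[-0.0041, 0.0389, 0], 0], [[-0.0041, 0.0389, 0], 0], [[-0.0041, 0.0389, 0], 0], [[-0.0041, 0.0389, 0], 0]]}}

```text
time_s: 29.55
tcp_pos: [0.5531, 0.1177, 0.1095]
ee_rot: [[0.93, -0.368, -0.001], [-0.368, -0.93, -0.001], [-0.001, 0.001, -1.0]]
wrist_force: [0.6, -0.5, 0.7]
gripper_width: 0.688
gripper_force: 0.0
```

>>> {"name": "apply_moves", "arguments": {"moves": [[[-0.0041, 0.0389, 0], 0], [[-0.0041, 0.0389, 0], 0], [[-0.0041, 0.0389, 0], 0], [[-0.0041, 0.0389, 0], 0], [[-0.0041, 0.0389, 0], 0]]}}

```text
time_s: 29.97
tcp_pos: [0.4623, -0.0554, 0.1099]
ee_rot: [[0.93, -0.368, -0.001], [-0.368, -0.93, -0.0], [-0.001, 0.001, -1.0]]
wrist_force: [0.8, -0.4, 0.3]
gripper_width: 0.69
gripper_force: 0.0
```

>>> {"name": "apply_moves", "arguments": {"moves": [[[-0.0041, 0.0389, 0], 0], [[0, 0, 0.015], 0], [[0, 0, 0.015], 0], [[0, 0, 0], 0], [[0, 0, 0], 0]]}}

```text
time_s: 30.38
tcp_pos: [0.4451, -0.0889, 0.0797]
ee_rot: [[0.93, -0.368, -0.002], [-0.368, -0.93, -0.001], [-0.002, 0.001, -1.0]]
wrist_force: [0.4, 0.9, 0.1]
gripper_width: 0.689
gripper_force: 0.0
```

```bash
python3 -c "
from chk import *
chk('round',(.4465,-.0885),0,0)
plan(.4465,-.0885,.006)"
```

```text
wrist round_insert [0.9  0.77] 2986.0 [ 0.4467 -0.0871] 0.8 0.05
scene round_insert [5.08 0.8 ] 562.0 [ 0.4466 -0.0865] -0.2 0.1
at [ 0.4463 -0.0882  0.0808] yaw -21.57 F [-0.4  0.  -0.5] w 60.1 gf 0.0 t 30.68 | tool shift mm [ 0.3  0.3 74.8] turn 0 n 2 per [0.00013 0.00013 0.03739] 0.0
```

>>> {"name": "apply_moves", "arguments": {"moves": [[[0, 0, 0.022], 0], [[0, -0.001, 0.022], 0], [[0, 0, 0.02], 0], [[0, 0, 0.011], 0], [[0, 0, 0], 0]]}}

```text
time_s: 31.1
tcp_pos: [0.4443, -0.0876, 0.0034]
ee_rot: [[0.93, -0.368, -0.005], [-0.368, -0.93, -0.001], [-0.004, 0.002, -1.0]]
wrist_force: [0.4, 0.5, 0.7]
gripper_width: 0.693
gripper_force: 0.0
```

>>> {"name": "apply_moves", "arguments": {"moves": [[[0, 0, 0], 0], [[0, 0, 0], 0], [[0, 0, 0], 0], [[0, 0, 0], 0], [[0, 0, 0], 0]], "hand": 0.01}}

```text
time_s: 31.52
tcp_pos: [0.4466, -0.0876, 0.006]
ee_rot: [[0.93, -0.368, 0.002], [-0.368, -0.93, 0.0], [0.002, -0.001, -1.0]]
wrist_force: [-0.1, 0.2, -0.9]
gripper_width: 0.399
gripper_force: 0.0
```

>>> {"name": "apply_moves", "arguments": {"moves": [[[0, 0, 0], 0], [[0, 0, 0], 0], [[0, 0, 0], 0], [[0, 0, 0], 0], [[0, 0, 0], 0]]}}

```text
time_s: 31.93
tcp_pos: [0.4462, -0.0877, 0.0056]
ee_rot: [[0.93, -0.368, 0.0], [-0.368, -0.93, -0.0], [0.0, -0.0, -1.0]]
wrist_force: [-1.2, -0.5, 3.4]
gripper_width: 0.265
gripper_force: 30.0
```

>>> {"name": "apply_moves", "arguments": {"moves": [[[0, 0, -0.01], 0], [[0, 0, -0.025], 0], [[0, 0, -0.03], 0], [[0, 0, -0.025], 0], [[0, 0, -0.01], 0]]}}

```text
time_s: 32.35
tcp_pos: [0.4477, -0.0874, 0.108]
ee_rot: [[0.93, -0.368, 0.005], [-0.368, -0.93, 0.001], [0.005, -0.002, -1.0]]
wrist_force: [0.8, -0.2, -2.9]
gripper_width: 0.265
gripper_force: 30.0
```

>>> {"name": "apply_moves", "arguments": {"moves": [[[0, 0, 0], 0], [[0, 0, 0], 0], [[0, 0, 0], 0]]}}

```text
time_s: 32.6
tcp_pos: [0.4445, -0.0876, 0.1037]
ee_rot: [[0.929, -0.369, -0.003], [-0.369, -0.929, 0.0], [-0.003, 0.001, -1.0]]
wrist_force: [0.6, -0.4, -2.7]
gripper_width: 0.268
gripper_force: 30.0
```

```bash
python3 -c "
from h import *
plan(.4697,.2507,.106)"
```

```text
at [ 0.4445 -0.0876  0.1037] yaw -21.66 F [ 0.6 -0.4 -2.7] w 23.3 gf 30.0 t 32.6 | tool shift mm [-101.4 -323.7   -2.3] turn 0 n 9 per [-0.01127 -0.03597 -0.00026] 0.0
```

>>> {"name": "apply_moves", "arguments": {"moves": [[[-0.0114, -0.0359, 0], 0], [[-0.0114, -0.0359, 0], 0], [[-0.0114, -0.0359, 0], 0], [[-0.0114, -0.0359, 0], 0], [[-0.0114, -0.036, 0], 0]]}}

```text
time_s: 33.02
tcp_pos: [0.4578, 0.1014, 0.1035]
ee_rot: [[0.929, -0.369, -0.003], [-0.369, -0.929, -0.002], [-0.003, 0.003, -1.0]]
wrist_force: [0.0, -0.4, -2.3]
gripper_width: 0.263
gripper_force: 30.0
```

>>> {"name": "apply_moves", "arguments": {"moves": [[[-0.0114, -0.036, 0], 0], [[-0.0114, -0.036, 0], 0], [[-0.0114, -0.036, 0], 0], [[-0.0114, -0.036, 0], 0], [[0, 0, 0.01], 0]]}}

```text
time_s: 33.43
tcp_pos: [0.4722, 0.2579, 0.0951]
ee_rot: [[0.932, -0.363, 0.005], [-0.363, -0.932, 0.003], [0.003, -0.005, -1.0]]
wrist_force: [0.7, -1.4, -1.1]
gripper_width: 0.267
gripper_force: 30.0
```

>>> {"name": "apply_moves", "arguments": {"moves": [[[0, 0, 0.01], 0], [[0, 0, 0], 0], [[0, 0, 0], 0], [[0, 0, 0], 0], [[0, 0, 0], 0]]}}

```text
time_s: 33.85
tcp_pos: [0.4702, 0.2502, 0.0855]
ee_rot: [[0.929, -0.37, 0.0], [-0.37, -0.929, 0.0], [0.0, -0.0, -1.0]]
wrist_force: [0.0, 0.2, -1.1]
gripper_width: 0.267
gripper_force: 30.0
```

```bash
python3 -c "
from chk import *
plan(.4697,.2507,.045)
chk('round',(.4697,.2507),21,.0795,'rd',('wrist','scene','top'))
a=cv2.imread('pics/rd_scene.png')[80:220,260:440];b=cv2.imread('pics/rd_wrist.png');cv2.imwrite('pics/rdc.png',np.hstack([cv2.resize(a,(400,311),interpolation=cv2.INTER_CUBIC),cv2.resize(b[100:300,150:407],(400,311))]))"
```

```text
at [0.4702 0.2502 0.0855] yaw -21.69 F [ 0.   0.2 -1.1] w 23.2 gf 30.0 t 33.85 | tool shift mm [-0.6 -0.3 40.5] turn 0 n 2 per [-0.00031 -0.00016  0.02026] 0.0
wrist round_insert [1.25 0.71] 3843.0 [0.4711 0.2505] 22.2 0.39
wrist round_nest [8.29 0.66] 3915.0 [0.4755 0.2476] 16.1 0.58
scene round_insert [4.17 0.63] 515.0 [0.4702 0.2543] 22.1 0.11
scene round_nest [3.56 0.83] 972.0 [0.4749 0.2431] 19.7 0.2
top round_nest [5.23 0.44] 143.0 [0.468  0.2502] 26.3 0.87
```

View pics/rdc.png

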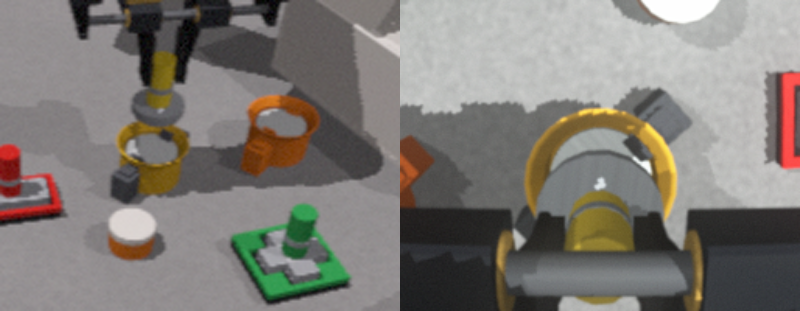

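Crop: the round insert hangs over the yellow cup (158,105 above 154,143), roughly centred within the flare. Lowering onto the follower.

>>> {"name": "apply_moves", "arguments": {"moves": [[[0, 0, 0.015], 0], [[0, 0, 0.015], 0], [[0, 0, 0.008], 0], [[0, 0, 0], 0], [[0, 0, 0], 0]]}}

```text
time_s: 34.72
tcp_pos: [0.4699, 0.2508, 0.0471]
ee_rot: [[0.93, -0.368, -0.0], [-0.368, -0.93, -0.001], [-0.0, 0.001, -1.0]]
wrist_force: [0.8, -0.5, -2.5]
gripper_width: 0.265
gripper_force: 30.0
```

>>> {"name": "apply_moves", "arguments": {"moves": [[[0, 0, 0], 0], [[0, 0, 0.002], 0], [[0, 0, 0.002], 0], [[0, 0, 0], 0], [[0, 0, 0], 0]]}}

```text
time_s: 35.13
tcp_pos: [0.4703, 0.2512, 0.0437]
ee_rot: [[0.93, -0.368, 0.001], [-0.368, -0.93, 0.001], [0.001, -0.001, -1.0]]
wrist_force: [1.1, -0.4, -1.1]
gripper_width: 0.268
gripper_force: 30.0
```

>>> {"name": "apply_moves", "arguments": {"moves": [[[0, 0, 0.002], 0], [[0, 0, 0.002], 0], [[0, 0, 0.002], 0], [[0, 0, 0], 0], [[0, 0, 0], 0]]}}

```text
time_s: 35.55
tcp_pos: [0.4705, 0.2514, 0.0381]
ee_rot: [[0.93, -0.368, 0.001], [-0.368, -0.93, 0.001], [0.001, -0.001, -1.0]]
wrist_force: [-0.2, -1.2, 5.6]
gripper_width: 0.27
gripper_force: 30.0
```

>>> {"name": "apply_moves", "arguments": {"moves": [[[0, 0, 0.003], 0], [[0, 0, 0.003], 0], [[0, 0, 0.003], 0], [[0, 0, 0], 0], [[0, 0, 0], 0]]}}

```text
time_s: 35.97
tcp_pos: [0.4704, 0.2514, 0.0287]
ee_rot: [[0.93, -0.368, 0.001], [-0.368, -0.93, 0.001], [0.001, -0.001, -1.0]]
wrist_force: [0.3, -1.2, 4.1]
gripper_width: 0.264
gripper_force: 30.0
```

>>> {"name": "apply_moves", "arguments": {"moves": [[[0, 0, 0.003], 0], [[0, 0, 0.003], 0], [[0, 0, 0], 0], [[0, 0, 0], 0], [[0, 0, 0], 0]]}}

```text
time_s: 36.38
tcp_pos: [0.4704, 0.2514, 0.023]
ee_rot: [[0.93, -0.368, 0.001], [-0.368, -0.93, 0.001], [0.001, -0.001, -1.0]]
wrist_force: [-0.3, -0.2, 6.0]
gripper_width: 0.268
gripper_force: 30.0
```

>>> {"name": "apply_moves", "arguments": {"moves": [[[0, 0, 0.002], 0], [[0, 0, 0.0015], 0], [[0, 0, 0], 0], [[0, 0, 0], 0], [[0, 0, 0], 0]]}}

```text
time_s: 36.8
tcp_pos: [0.4705, 0.2514, 0.0196]
ee_rot: [[0.93, -0.368, 0.001], [-0.368, -0.93, 0.001], [0.001, -0.001, -1.0]]
wrist_force: [-0.6, -0.4, 7.2]
gripper_width: 0.271
gripper_force: 30.0
```

>>> {"name": "apply_moves", "arguments": {"moves": [[[0, 0, 0.001], 0], [[0, 0, 0], 0], [[0, 0, 0], 0]]}}

```text
time_s: 37.05
tcp_pos: [0.4705, 0.2514, 0.0186]
ee_rot: [[0.93, -0.368, 0.001], [-0.368, -0.93, 0.001], [0.001, -0.001, -1.0]]
wrist_force: [-0.8, -0.3, 8.0]
gripper_width: 0.268
gripper_force: 30.0
```

```bash
python3 -c "
from chk import *
plan()
p=imaging.capture('scene');n='round_insert';m,i=mask_near(p,n,(.4705,.2514),z=.06);print(i,m is not None and m.sum())
b=imaging.capture('wrist')['frame']
cv2.imwrite('pics/pr.png',np.hstack([cv2.resize(p['frame'][90:200,270:411],(400,312),interpolation=cv2.INTER_CUBIC),cv2.resize(b[130:290,180:385],(400,312),interpolation=cv2.INTER_CUBIC)]))"
```

```text
at [0.4705 0.2514 0.0186] yaw -21.59 F [-0.8 -0.3  8. ] w 23.3 gf 30.0 t 37.05 | tool shift mm [0. 0. 0.] turn 0 n 1 per [0. 0. 0.] 0.0
(np.float64(4.912110002636354), 0.84) 286.0
```

View pics/pr.png

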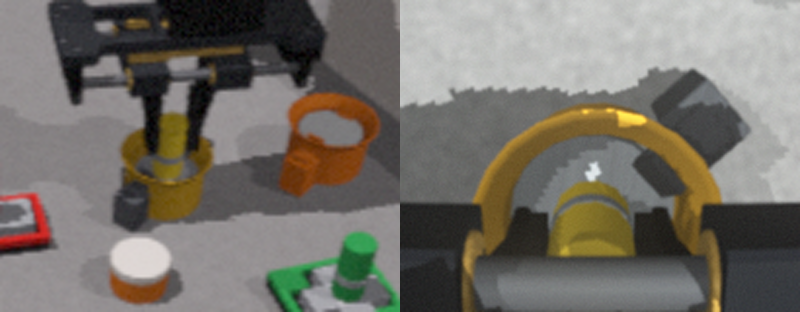

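The wrist crop shows the catch nose at (665,170) over the foot. I'll ease up to about 18 mm and let go.

>>> {"name": "apply_moves", "arguments": {"moves": [[[0, 0, 0.0008], 0], [[0, 0, 0], 0], [[0, 0, 0], 0], [[0, 0, 0], 0]]}}

```text
time_s: 37.53
tcp_pos: [0.4706, 0.2515, 0.0185]
ee_rot: [[0.93, -0.368, 0.002], [-0.368, -0.93, 0.001], [0.001, -0.001, -1.0]]
wrist_force: [-1.4, -0.9, 10.2]
gripper_width: 0.27
gripper_force: 30.0
```

>>> {"name": "apply_moves", "arguments": {"moves": [[[0, 0, -0.002], 0], [[0, 0, -0.002], 0], [[0, 0, -0.002], 0], [[0, 0, 0], 0], [[0, 0, 0], 0]]}}

```text
time_s: 37.95
tcp_pos: [0.4704, 0.2514, 0.0235]
ee_rot: [[0.93, -0.368, 0.001], [-0.368, -0.93, 0.001], [0.001, -0.001, -1.0]]
wrist_force: [-0.9, 0.1, 6.2]
gripper_width: 0.269
gripper_force: 30.0
```

>>> {"name": "apply_moves", "arguments": {"moves": [[[0, 0, -0.001], 0], [[0, 0, 0], 0], [[0, 0, 0], 0], [[0, 0, 0], 0]]}}

```text
time_s: 38.28
tcp_pos: [0.4703, 0.2514, 0.0237]
ee_rot: [[0.93, -0.368, 0.001], [-0.368, -0.93, 0.001], [0.0, -0.001, -1.0]]
wrist_force: [3.0, 1.5, -1.5]
gripper_width: 0.267
gripper_force: 30.0
```

The force reverses at underside ≈18 mm, so the catches hold. Releasing.

>>> {"name": "apply_moves", "arguments": {"moves": [[[0, 0, 0], 0], [[0, 0, 0], 0], [[0, 0, 0], 0], [[0, 0, 0], 0], [[0, 0, 0], 0]], "hand": 0.05}}

```text
time_s: 38.7
tcp_pos: [0.4694, 0.2507, 0.0238]
ee_rot: [[0.93, -0.369, -0.001], [-0.369, -0.93, -0.001], [-0.001, 0.001, -1.0]]
wrist_force: [0.7, 0.2, 0.7]
gripper_width: 0.536
gripper_force: 0.0
```

>>> {"name": "apply_moves", "arguments": {"moves": [[[0, 0, 0], 0], [[0, 0, 0], 0], [[0, 0, -0.01], 0], [[0, 0, -0.03], 0], [[0, 0, -0.03], 0]]}}

```text
time_s: 39.12
tcp_pos: [0.4691, 0.2501, 0.0943]
ee_rot: [[0.93, -0.368, -0.003], [-0.368, -0.93, -0.003], [-0.001, 0.003, -1.0]]
wrist_force: [1.2, 1.2, -0.6]
gripper_width: 0.573
gripper_force: 0.0
```

>>> {"name": "apply_moves", "arguments": {"moves": [[[0, 0, -0.04], 0], [[-0.03, 0, -0.02], 0], [[-0.03, 0, 0], 0], [[0, 0, 0], 0], [[0, 0, 0], 0]]}}

```text
time_s: 39.53
tcp_pos: [0.4133, 0.2736, 0.1554]
ee_rot: [[0.93, -0.366, 0.001], [-0.366, -0.93, 0.002], [0.001, -0.002, -1.0]]
wrist_force: [1.0, -0.2, 0.6]
gripper_width: 0.576
gripper_force: 0.0
```

```bash
python3 - <<'E'
from fit import *
plan()
p=imaging.capture("scene");w=imaging.capture("wrist")
for n,g,z in(("round_insert",(.4705,.2512),.018),):
    for c,f in((p,False),(w,True)):
        m,i=mask_near(c,n,g,f,z=z+.04)
        if m is not None: print([(zz,np.round(fit([(c,m,f)],n,g,[0],z=zz)[0][:2],4)) for zz in(.013,.018,.03)],i)
for n in("nut","tin"):
    for d in models.place_of(p,n)[:1]:
        u,v=d["at"][0]*560,d["at"][1]*420;print(n,round(u),round(v),on(p,u,v,0)[:2])
cv2.imwrite("pics/end.png",cv2.resize(p["frame"][120:340,60:460],(800,440),interpolation=cv2.INTER_CUBIC))
E
```

```text
at [0.4133 0.2736 0.1554] yaw -21.49 F [ 1.  -0.2  0.6] w 50.1 gf 0.0 t 39.53 | tool shift mm [0. 0. 0.] turn 0 n 1 per [0. 0. 0.] 0.0
[(0.013, array([0.471, 0.252])), (0.018, array([0.471 , 0.2517])), (0.03, array([0.4709, 0.2516]))] (np.float64(0.21155319729077737), 0.6)
nut 108 242 [ 0.47663155 -0.25514337]
tin 320 191 [0.55450272 0.17821176]
```

View pics/end.png

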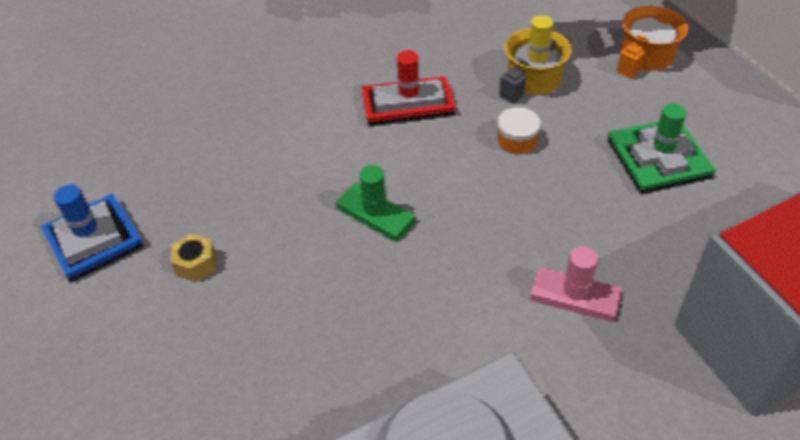

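All four inserts appear seated, and the nut and tin are where they started. As a last numeric check, I'll test the flatness of the square by its tilt.

```bash
python3 - <<'E'
import fit as F
from fit import *
from scipy.spatial.transform import Rotation as Ro
N={"square_insert":(.470,-.258,3),"oblong_insert":(.443,.1,-19),"cross_insert":(.6465,.2936,78)}
cams=[imaging.capture("scene"),imaging.capture("top")]
for n,g in N.items():
    base=[np.array(a) for a in M[n]]
    for p in cams:
        m,i=mask_near(p,n,g[:2],z=.03)
        if m is None: print(n,"none");continue
        def cost(q):
            M[n]=[a@Ro.from_rotvec([q[3],q[4],0]).as_matrix().T for a in base]
            # tilt in body frame
            b=render(p,n,q[:3],.008);return 1-np.minimum(m,b).sum()/np.maximum(m,b).sum()
        q=[g[0],g[1],np.radians(g[2]),0,0]
        o=minimize(cost,q,method="Nelder-Mead",options=dict(initial_simplex=[q]+[np.add(q,d) for d in np.diag([.004,.004,.1,.1,.1])],maxiter=250,fatol=1e-4,xatol=1e-4))
        print(n,np.round(o.x[:2],4),np.round(np.degrees(o.x[2:]),1),round(cost(q),3),round(o.fun,3),m.sum())
    M[n]=base
E
```

```text
square_insert [ 0.4705 -0.2577] [2.8 0.2 2.1] 0.066 0.057 850.0
square_insert [ 0.467 -0.259] [ 2.8 -0.7  2.3] 0.167 0.064 538.0
oblong_insert [0.4428 0.1006] [-18.6  -0.5   3.8] 0.12 0.103 593.0
oblong_insert [0.4398 0.0997] [-18.7   5.5   1.6] 0.197 0.062 543.0
cross_insert [0.6474 0.2941] [78.   1.2 -0.7] 0.09 0.07 693.0
cross_insert [0.6437 0.2922] [77.1 -1.1 -1.7] 0.196 0.08 490.0
```

```bash
python3 -c "
from station import r
print(r.finish_job())"
```

```text
the job is handed in; nothing more can be done
None
```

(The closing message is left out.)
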